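# Put the washed saucers away in the bifold cupboard

## Task

Fold the red bifold door of the coffee cupboard fully open, then stand the red and the blue saucer from the drainer upright in the two empty slots of the wire rack inside, one to a slot, and leave the door open. They are ceramic: set them down gently, and do not disturb the white saucer already in the rack, nor the milk pitcher, the portafilter and the tamper on the bench.

Things in the scene. Friction and masses are not known exactly. Their poses are not given: they have to be found in the camera images.
- cupboard: Fixed low stainless counter cupboard, 240 deep (x) x 424 wide (y) x 300 high, red bifold door. Origin: centre of its underside; its front is the plane x = -120, facing -x. Floor 12 thick; side walls 12 thick (inside y -200 to 200). Header with track over the opening: 265 to 298 high, x -136 to -108. On top: wire bars, a rail round the edge up to 334 high, upturned cups near the back up to 355.
- jamb_panel (a joint): Fold angle a of the door, rad: 0 shut, 1.5 fully folded open (stop). Two red panels, each 200 wide, 14 thick, 16 to 263 high. The jamb panel turns by a about point door_pivot, swinging out to cupboard -x; the lead panel turns by a the other way, its far end sliding in the track towards -y. Light friction, no spring: stays as left. Folded, both stand out square to the front at its -y side.
- door_pivot (a point): Point on the jamb panel's vertical pivot axis, at cupboard x = -120, y = -200 (in the plane of the panels' back faces), 216 high.
- door_fold (a point): Point on the vertical hinge axis between the two panels, 216 high. At fold angle a it is at cupboard x = -120 - 200 sin a, y = -200 + 200 cos a.
- door_handle (a point): Grip point on the steel T-bar pull: a vertical round bar, 11 in diameter, 145 to 260 high, at mid-width of the lead panel, axis 35 off its outer face, on one stem (10 in diameter) 203 high. The point is on the bar's axis, 243 high. At fold angle a it is at cupboard x = -120 - 100 sin a - 49 cos a, y = -200 + 300 cos a + 49 sin a; folded open it is on the pair's +y side.
- rack: Fixed steel wire rack on the cupboard's floor, 110 (x) x 176 (y). Origin: centre of its underside, 12 above the bench. Three slots, 48 apart along y, open along x (towards the cupboard's front). A saucer stands on its rim on two wires along y at x = +-38 (top 20 above the origin), between hairpin tines 84 high at x = +-48. Clear gap between tines in a slot: 16, for a saucer 8.5 thick over its foot.
- rack_slot0 (a point): Middle of the slot at rack y = -48, taken by the white saucer.
- rack_slot1 (a point): Middle of a saucer seated in the empty middle slot, rack y = 0 (73.4 above the rack's origin).
- rack_slot2 (a point): Middle of a saucer seated in the empty slot at rack y = +48 (73.4 above the rack's origin).
- saucer_red: Red ceramic saucer, 130 in diameter, about 0.2 kg: a flat rim plate 6.5 thick (2 to 8.5 above the underside), on a foot 64 in diameter and 2 high. Origin: centre of its underside (foot); z points out of its top side. Starts leaning in the drainer.
- saucer_red_mid (a point): Middle of the red saucer's 6.5 thick rim plate, 5.25 along z from its origin.
- saucer_blue: Blue ceramic saucer, same shape as the red one.
- saucer_blue_mid (a point): Middle of the blue saucer's rim plate, 5.25 along z from its origin.
- saucer_white: White saucer of the same shape, already standing in the rack's slot at y = -48. Leave it.
- drainer: Fixed wire drainer in a black tray, 210 (x) x 160 (y). Origin: centre of its underside. Two slots (saucer middles at x = -20 and +44, 83 high) hold the saucers leaning 0.45 rad from vertical, tops towards -x, foot side towards -x. Inclined wires, 5 thick, at y = +-46 hold them: 92 high on the -x side, 79 on the +x side. Which saucer is in which slot varies.
- pitcher: Steel milk pitcher, 82 in diameter, 105 high, with a handle; origin: centre of its underside. Leave it.
- portafilter: Portafilter lying on the bench: steel basket 74 in diameter, 42 high, black handle along its x to 178; origin under the basket's centre. Leave it.
- tamper: Dark wooden tamper, 58 in diameter, 88 high; origin: centre of its underside. Leave it.
There are look-alikes about, which are no part of the job. What is shaped like the saucer_red but turquoise is not meant.

How it is judged:
By the outcome, as a careful person would: the job done as asked, in the order asked, and still so for the second after the job is handed in, with the robot touching nothing.
It also fails if it takes over 72 s, if anything falls off the work surface, if the arm or the gripper's body presses on something with over 40 N, if the wrist force passes 120 N, or if a joint passes its speed limit or range.

## Robot

A 6-joint arm with a two-finger parallel gripper is mounted at the origin on the work surface. World frame = base frame: x ahead of the robot, y to its left, z up, the work surface at z = 0. Lengths are in mm, angles in degrees, forces in N, time in s.
With the tool pointing down it reaches from about 350 to 850 mm from the base axis. Payload 8.1 kg.
Tool frame: the origin (TCP) lies midway between the tips of the shut fingers; the grasp point (between the pads) lies 19 mm behind it; z points along the fingers, y is the direction in which the jaws open and shut (so a half turn about z gives the same grasp; the last joint's range is limited). The gripper opens to 85 mm and grips with 20 to 120 N. Pads are 22 mm wide; open, the fingers measure 114 mm over their backs; the gripper's body (76 mm by 85 mm) begins 54 mm behind the grasp point. The pads swing forward as they close: fully open they stand 13 mm farther back than shut.
Start: joints at [72.112, 7.471, 85.268, -0, 87.261, -4.893], TCP at [134.894, 584.644, 201.092] pointing down, gripper open.
Joint ranges: [-169.43, 169.43], [-51.17, 129.36], [1.28, 143.12], [-76.62, 256.62], [0, 156.53], [-152.29, 152.29]. Speed limits (degrees/s): [136.94, 136.94, 159.86, 180, 180, 180].

## Interface

Orientations are given as [roll, pitch, yaw] about the fixed x, y, z axes, in that order (R = Rz(yaw) Ry(pitch) Rx(roll)).
In Python, from bench import r gives the robot as it stands.
- The arm moves only by the tool carry_out, never from a script. Its argument "increments" is a list of rows, each a list of 3 entries, a list of its own where there are three numbers: the shift along the tool's x, y, z in m, then the turn, a rotation vector about the tool's x, y, z in rad, then the closure, from 0 (fully open) to 1 (shut). A call has 1 to 12 rows; each row shifts and turns the pose as measured when the row begins, along the tool's axes as they then stand; what a row does not reach is not made up. A row lasts 1/10 s, in which the tool goes at most 50 mm and 8.59 degrees, less where a joint would pass 70% of its speed; a pose out of reach is approached as far as the arm can. A call with a gripper value outside its range is refused whole. The fingers move at their own pace and stop on an object; "newtons" is the grip in N (left out, the last holds). Time passes only in rows, so rows that do not move let the fingers close. It gives the time, the measured TCP pose, the force and the opening at its end, in the units of the state.
- r.sense(): the state, without advancing time (a new reading comes with each control period).
- r.snapshot(name): name is "scene" or "side" or "wrist"; returns a dict with "image" (420x560x3 uint8, blue, green, red), "vertical_fov" (degrees; the focal length in pixels is half the picture's height over the tangent of half this angle, whatever the lens; pixels are square), "cx", "cy" (the principal point, pixels), "rvec" (rotation vector, rad) and "tvec" (3), from world to camera coordinates, as OpenCV has them. Camera axes: x right, y down, z forward; pixel columns grow to the right and rows downward; lengths in mm; the calibration is good to about 2 mm. A picture is of the moment at which its call begins. There is no depth.
- r.hand_in(): hands the job in, once; it reports no verdict.
The state is a dict: "time": time; "joint_pos": joint angles; "qd": joint speeds; "joint_efforts": joint torques, N m; "tool_pos": TCP position; "tcp_rot": TCP orientation; "ft_force": force on the tool from outside, world axes, zero at the start; "wrist_torque": the same for the moment, N m; "finger_gap": finger opening in mm.
Only numpy, scipy, OpenCV 4.12 (cv2) and the standard library are available. Lean on these libraries where they do the work, as an engineer would, in place of code of your own. Each camera call takes 0.05 s, during which the arm holds its last target.

## Working session

There is one attempt and no reset: what is moved stays moved. The work goes in short steps, Python scripts to look and compute and a tool call to move; the robot and the scene stay as the last step left them, time stands still between calls to the robot, and variables do not carry over. Pictures are saved under pics/ and viewed, and the job is handed in when it is done.

Besides the shell and the picture viewer there is one more tool, called after "Emit:" as a command line: name --argument value ..., lists and objects as JSON in quotes. carry_out: Moves the arm, as the interface text tells. Its arguments: {"type":"object","properties":{"increments":{"type":"array"},"newtons":{"type":"number"}},"required":["increments"]}

```bash
ls; mkdir -p pics; cat > h.py <<'E'
import numpy as np,cv2,json
from bench import r
def snap(n,f):
    s=r.snapshot(n); cv2.imwrite('pics/'+f+'.png',s['image']); np.save('pics/'+f+'.npy',s,allow_pickle=True); return s
def load(f): return np.load('pics/'+f+'.npy',allow_pickle=True).item()
def KRt(s):
    f=s['image'].shape[0]/2/np.tan(np.radians(s['vertical_fov'])/2)
    K=np.array([[f,0,s['cx']],[0,f,s['cy']],[0,0,1.]])
    R=cv2.Rodrigues(np.array(s['rvec'],float))[0]
    return K,R,np.array(s['tvec'],float).ravel()
def ray(s,uv):
    K,R,t=KRt(s); d=R.T@np.linalg.inv(K)@np.array([uv[0],uv[1],1.]); return -R.T@t,d/np.linalg.norm(d)
def onz(s,uv,z):
    c,d=ray(s,uv); return c+d*(z-c[2])/d[2]
def proj(s,P):
    K,R,t=KRt(s); q=(np.atleast_2d(P)@R.T+t)@K.T; return q[:,:2]/q[:,2:]
def tri(s1,u1,s2,u2):
    c1,d1=ray(s1,u1);c2,d2=ray(s2,u2)
    A=np.c_[d1,-d2]; k=np.linalg.lstsq(A,c2-c1,rcond=None)[0]
    p,q=c1+k[0]*d1,c2+k[1]*d2; return (p+q)/2,np.linalg.norm(p-q)
E
python3 - <<'E'
from h import *
print(r.sense())
for n in ['scene','side','wrist']:
    s=snap(n,n+'0'); print(n,{k:v for k,v in s.items() if k!='image'}); print(ray(s,(280,210)))
E
```

```text
pics
{'time': 0.0, 'joint_pos': array([ 7.21128580e+01,  7.51409229e+00,  8.53298213e+01, -2.71140807e-03,
        8.72618217e+01, -4.89230804e+00]), 'qd': array([-0.08953139,  0.01393722, -0.11267018,  0.0047237 , -0.06413649,
       -0.00619035]), 'joint_efforts': array([-1.46957147e-03, -5.69366598e+01, -5.00570011e+01, -2.26012726e-04,
        1.40061820e-02,  4.47768559e-05]), 'tool_pos': array([134.71856582, 584.05373747, 200.04988275]), 'tcp_rot': array([-1.79894419e+02, -6.31923108e-03,  1.67005292e+02]), 'ft_force': array([-0.85680069, -0.34119026,  0.79697093]), 'wrist_torque': array([-0.00987469,  0.04590656,  0.00424844]), 'finger_gap': 85.63489144344825}
scene {'vertical_fov': 43.06180199270626, 'cx': 286.5561258037707, 'cy': 202.91806960368595, 'rvec': array([ 1.31026795, -2.30925669,  0.85164686]), 'tvec': array([ 195.35513524,  568.78027767, 1444.54606692])}
(array([-347.13395543,  418.9092776 , 1467.10633791]), array([ 0.56227419, -0.31186986, -0.76588833]))
side {'vertical_fov': 54.05154986899764, 'cx': 280.3455838853078, 'cy': 205.44512676213026, 'rvec': array([ 2.12075137, -0.22447433,  0.13166231]), 'tvec': array([-625.94864494,  112.86903476, 1130.14670088])}
(array([  417.48774609, -1009.87108433,   698.31731005]), array([ 0.18060806,  0.82228078, -0.53966198]))
wrist {'vertical_fov': 68.91914126715136, 'cx': 283.8097264075979, 'cy': 208.8375433312715, 'rvec': array([-2.25151114, -1.79084649, -0.28795263]), 'tvec': array([-600.20183085,  -40.95593243,  379.97004298])}
(array([ 56.67276565, 603.20632732, 373.13159078]), array([ 0.30682771, -0.08439562, -0.9480159 ]))
```

View pics/scene0.png

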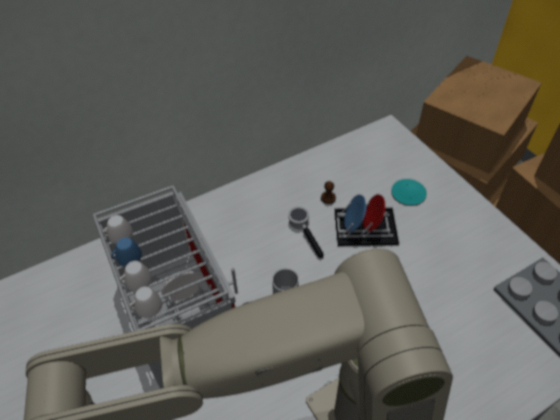

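View pics/side0.png

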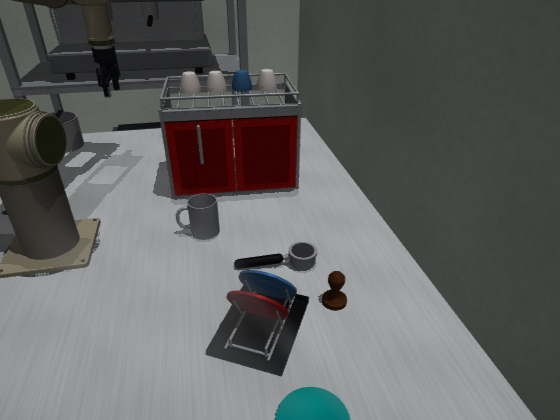

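View pics/wrist0.png

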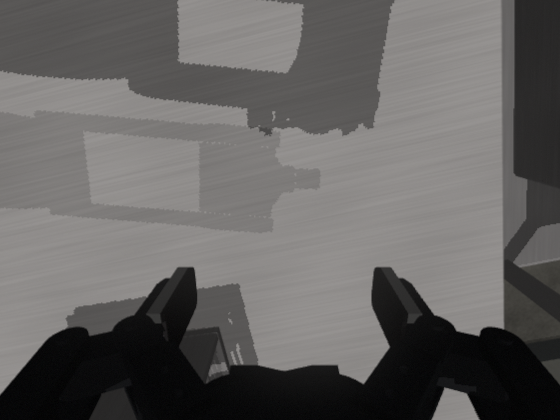

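```bash
python3 - <<'E'
from h import *
s=load('side0')['image']; c=load('scene0')['image']
cv2.imwrite('pics/c1.png',cv2.resize(s[60:210,150:310],None,fx=5,fy=4,interpolation=cv2.INTER_CUBIC)[:600])
cv2.imwrite('pics/c2.png',cv2.resize(s[230:380,190:360],None,fx=4,fy=4,interpolation=cv2.INTER_CUBIC)[:600])
cv2.imwrite('pics/c3.png',cv2.resize(c[170:260,280:440],None,fx=5,fy=5,interpolation=cv2.INTER_CUBIC))
cv2.imwrite('pics/c4.png',cv2.resize(c[180:340,85:245],None,fx=3.75,fy=3.75,interpolation=cv2.INTER_CUBIC))
E
```

```text
(no output)
```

View pics/c1.png

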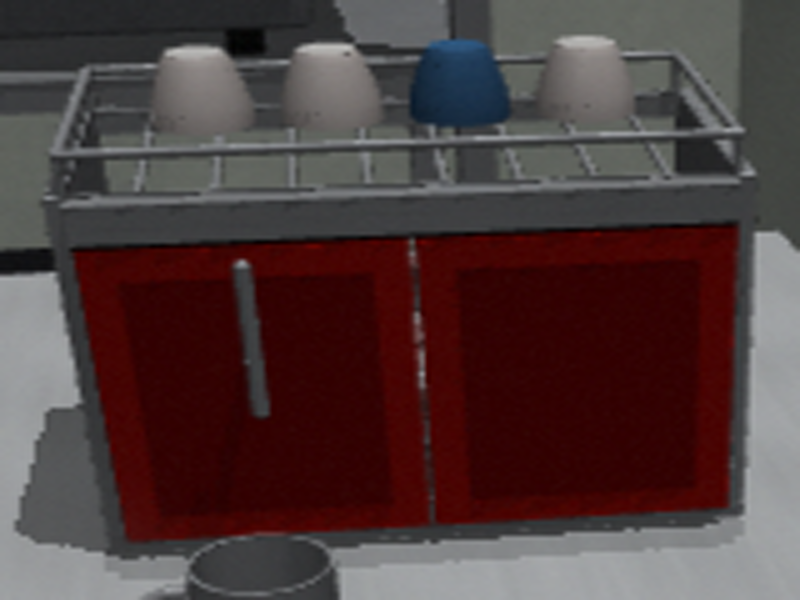

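View pics/c2.png

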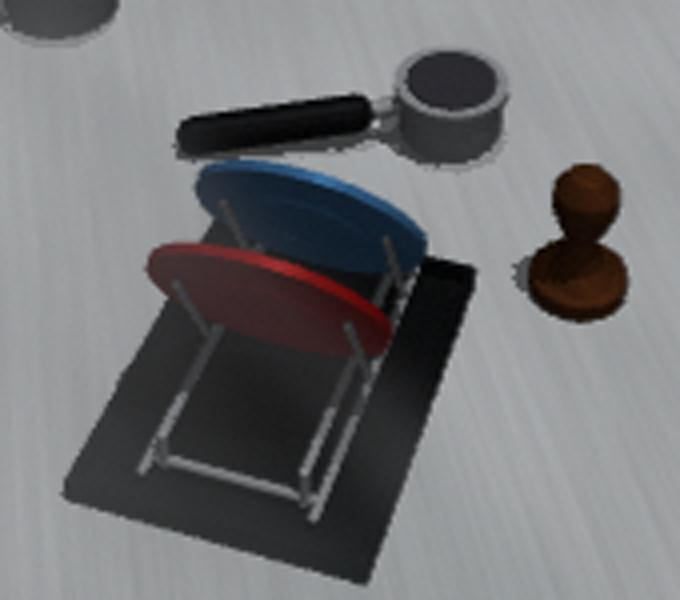

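View pics/c3.png

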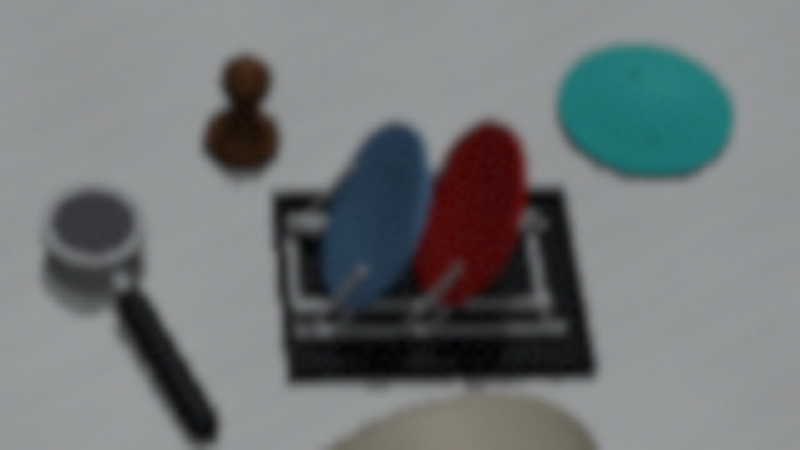

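View pics/c4.png

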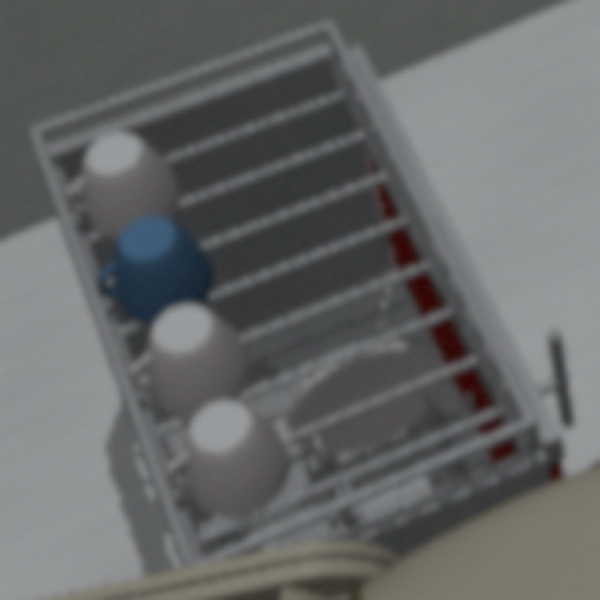

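```bash
python3 - <<'E'
from h import *
s=load('side0');c=load('scene0')
P={}
for n,u,v,z in [('TL',76,250,263),('TR',740,226,263),('BL',127,541,16),('BR',728,508,16),('headTL',50,207,298),('headTR',752,178,298),('railTL',53,152,334),('railTR',745,132,334),('hTop',241,262,260),('hBot',262,415,145)]:
    P[n]=onz(s,(150+u/5,60+v/4),z); print(n,P[n].round(1))
print(np.linalg.norm(P['TL']-P['TR']),np.linalg.norm(P['BL']-P['BR']))
for a,b in [('TL','TR'),('BL','BR'),('headTL','headTR')]:
    d=P[b]-P[a]; print(np.degrees(np.arctan2(d[1],d[0])))
# drainer corners side
for n,u,v in [('A',65,490),('B',367,583),('C',477,270)]:
    print(n,onz(s,(190+u/4,230+v/4),8).round(1))
for n,u,v in [('a',275,195),('b',560,190),('c',595,375),('d',290,378)]:
    print(n,onz(c,(280+u/5,170+v/5),8).round(1))
for n,u,v in [('tamper top',585,185)]: print(n, onz(s,(190+u/4,230+v/4),88))
print('handle scene', [onz(c,(85+u/3.75,180+v/3.75),z).round(1) for u,v,z in [(554,335,260),(569,420,145)]])
print('rail scene', [onz(c,(85+u/3.75,180+v/3.75),334).round(1) for u,v in [(40,132),(332,28),(535,420)]])
E
```

```text
TL [334.4 186.2 263. ]
TR [728.6 158.3 263. ]
BL [332.3 185.8  16. ]
BR [727.6 159.3  16. ]
headTL [324.9 180.9 298. ]
headTR [736.5 164.1 298. ]
railTL [331.4 192.6 334. ]
railTR [730.5 161.8 334. ]
hTop [427.8 150.7 260. ]
hBot [428.1 133.7 145. ]
395.1412516253174 396.2546036972733
-4.053862387555205
-3.8286080344072144
-2.327939684734976
A [ 391.1 -446.6    8. ]
B [ 528.1 -530.     8. ]
C [ 635.3 -341.2    8. ]
a [ 626.4 -346.3    8. ]
b [ 525.  -523.6    8. ]
c [ 382.8 -442.1    8. ]
d [ 487.  -264.2    8. ]
tamper top [ 685.62412172 -368.4807013    88.        ]
handle scene [array([424. , 142.4, 260. ]), array([422.3, 141.4, 145. ])]
rail scene [array([731.8, 403.8, 334. ]), array([717. , 178.3, 334. ]), array([323.8, 200.2, 334. ])]
```

```bash
cat >> h.py <<'E'
from scipy.spatial.transform import Rotation as Ro
def pose():
    s=r.sense(); return np.array(s['tool_pos']),Ro.from_euler('xyz',s['tcp_rot'],degrees=True)
def plan(wps,vmax=45,wmax=8):
    """wps list of (pos,[rpy] or None)"""
    p,R=pose(); rows=[]
    for w in wps:
        q=np.array(w[0],float); Rt=R if w[1] is None else (w[1] if isinstance(w[1],Ro) else Ro.from_euler('xyz',w[1],degrees=True))
        v=w[2] if len(w)>2 else vmax
        tot=(R.inv()*Rt).as_rotvec()
        n=max(1,int(np.ceil(max(np.linalg.norm(q-p)/v,np.degrees(np.linalg.norm(tot))/wmax))))
        p0,R0=p,R
        for i in range(n):
            pn=p0+(q-p0)*(i+1)/n; Rn=R0*Ro.from_rotvec(tot*(i+1)/n)
            rows.append((R.inv().apply(pn-p)/1000,(R.inv()*Rn).as_rotvec())); p,R=pn,Rn
    for a,b in rows: print([np.round(a,3).tolist(),np.round(b,3).tolist()])
    print(len(rows),'rows')
class Cup:
    def __init__(s,o,yaw): s.o=np.array([o[0],o[1],0.]);s.R=Ro.from_euler('z',yaw,degrees=True)
    def w(s,p): return s.o+s.R.apply(p)
    def l(s,p): return s.R.inv().apply(np.array(p)-s.o)
cup=Cup((540.1,306.1),86.2)
E
python3 - <<'E'
from h import *
s=load('side0');c=load('scene0')
u=lambda a,b:(150+a/5,60+b/4); v=lambda a,b:(85+a/3.75,180+b/3.75)
print(tri(s,u(241,262),c,v(554,335)),tri(s,u(262,415),c,v(569,420)))
print(cup.w([-169,100,243]))
plan([((135,584,420),None),((428,90,420),[180,0,86.2])])
E
```

```text
(array([425.75625938, 142.95523523, 261.5885145 ]), np.float64(4.748133407175067)) (array([426.72348557, 140.69693115, 140.66633552]), np.float64(3.438615396149796))
[429.119564  144.0989419 243.       ]
[[-0.0, -0.0, -0.044], [0.0, 0.0, 0.0]]
[[-0.0, -0.0, -0.044], [0.0, 0.0, 0.0]]
[[-0.0, -0.0, -0.044], [0.0, 0.0, 0.0]]
[[-0.0, -0.0, -0.044], [0.0, 0.0, 0.0]]
[[-0.0, -0.0, -0.044], [0.0, 0.0, 0.0]]
[[-0.031, -0.032, 0.0], [-0.0, 0.0, 0.108]]
[[-0.034, -0.028, 0.0], [-0.0, 0.0, 0.108]]
[[-0.037, -0.025, 0.0], [-0.0, 0.0, 0.108]]
[[-0.039, -0.021, 0.0], [-0.0, 0.0, 0.108]]
[[-0.041, -0.016, 0.0], [-0.0, 0.0, 0.108]]
[[-0.043, -0.012, 0.0], [-0.0, 0.0, 0.108]]
[[-0.044, -0.007, 0.0], [-0.0, 0.0, 0.108]]
[[-0.044, -0.002, 0.0], [-0.0, 0.0, 0.108]]
[[-0.044, 0.003, 0.0], [-0.0, 0.0, 0.108]]
[[-0.044, 0.007, 0.0], [-0.0, 0.0, 0.108]]
[[-0.043, 0.012, 0.0], [-0.0, 0.0, 0.108]]
[[-0.041, 0.017, 0.0], [-0.0, 0.0, 0.108]]
[[-0.039, 0.021, 0.0], [-0.0, 0.0, 0.108]]
18 rows
```

What could be mistaken for the targets:
- **Red saucer:** the red disc at side (257,303), scene (374,212). Alternatives are the turquoise disc at side (313,405), scene (409,192), and the red door.
- **Blue saucer:** the blue disc at side (267,285), scene (356,212). The alternative is the blue cup at side (242,80), scene (126,250).

The crops confirm the red and blue discs in the drainer. Blue is in the slot nearer the cupboard.

Emit:
carry_out --increments '[[[0,0,-0.045],[0,0,0],0],[[0,0,-0.045],[0,0,0],0],[[0,0,-0.045],[0,0,0],0],[[0,0,-0.045],[0,0,0],0],[[0,0,-0.045],[0,0,0],0],[[-0.031,-0.032,0],[0,0,0.108],0],[[-0.034,-0.028,0],[0,0,0.108],0],[[-0.037,-0.025,0],[0,0,0.108],0],[[-0.039,-0.021,0],[0,0,0.108],0],[[-0.041,-0.016,0],[0,0,0.108],0],[[-0.043,-0.012,0],[0,0,0.108],0],[[-0.044,-0.007,0],[0,0,0.108],0]]' --newtons 40

```text
time: 1.35
tool_pos: [293.8, 311.4, 429.0]
tcp_rot: [-179.5, 0.5, 122.6]
ft_force: [1.2, 0.2, 0.2]
finger_gap: 85.1
```

```bash
python3 - <<'E'
from h import *
print(r.sense()['joint_pos'].round(1),r.sense()['tool_pos'],r.sense()['tcp_rot'])
plan([((428,90,420),[180,0,86.2]),((428,90,330),None)])
E
```

```text
[ 40.2 -16.7  84.5  -0.4 112.8   7.4] [293.76344987 311.39102207 429.03142617] [-179.45604449    0.47756882  122.62810332]
[[-0.043, -0.001, 0.002], [-0.001, 0.002, 0.106]]
[[-0.043, 0.004, 0.002], [-0.001, 0.002, 0.106]]
[[-0.042, 0.008, 0.002], [-0.001, 0.002, 0.106]]
[[-0.041, 0.012, 0.002], [-0.001, 0.002, 0.106]]
[[-0.04, 0.017, 0.002], [-0.001, 0.002, 0.106]]
[[-0.038, 0.021, 0.002], [-0.001, 0.002, 0.106]]
[[0.0, -0.0, 0.045], [0.0, 0.0, 0.0]]
[[0.0, -0.0, 0.045], [0.0, 0.0, 0.0]]
8 rows
```

```bash
cat >> h.py <<'E'
def down(yaw,tilt=0): return Ro.from_euler('xyz',[180,0,yaw],degrees=True)*Ro.from_euler('y',tilt,degrees=True)
def tcp(g,R): return np.array(g)+R.apply([0,0,19])
E
python3 - <<'E'
from h import *
R=down(86.2,25); g=np.array([427.5,143.5,246])
z=R.apply([0,0,1]); print(z, tcp(g-110*z,R), tcp(g,R))
plan([(tcp(g-110*z,R),R),(tcp(g-40*z,R),R)])
E
```

```text
[ 0.02800856  0.42168912 -0.90630779] [424.95122099 105.12628989 328.47400862] [428.03216265 151.51209332 228.78015205]
[[-0.041, 0.0, 0.017], [-0.024, 0.072, 0.104]]
[[-0.042, 0.004, 0.014], [-0.024, 0.072, 0.104]]
[[-0.042, 0.008, 0.011], [-0.024, 0.072, 0.104]]
[[-0.041, 0.012, 0.009], [-0.024, 0.072, 0.104]]
[[-0.041, 0.016, 0.006], [-0.024, 0.072, 0.104]]
[[-0.039, 0.02, 0.004], [-0.024, 0.072, 0.104]]
[[-0.0, -0.0, 0.035], [0.0, 0.0, 0.0]]
[[-0.0, -0.0, 0.035], [0.0, -0.0, 0.0]]
8 rows
```

Emit:
carry_out --increments '[[[-0.042,0.0,0.01],[-0.024,0.072,0.104],0],[[-0.043,0.004,0.01],[-0.024,0.072,0.104],0],[[-0.043,0.008,0.011],[-0.024,0.072,0.104],0],[[-0.041,0.012,0.009],[-0.024,0.072,0.104],0],[[-0.041,0.016,0.008],[-0.024,0.072,0.104],0],[[-0.039,0.02,0.006],[-0.024,0.072,0.104],0],[[0,0,0],[0,0,0],0.3]]'

```text
time: 2.05
tool_pos: [428.1, 96.1, 334.3]
tcp_rot: [179.8, -25.2, 85.2]
ft_force: [-0.5, -0.4, -1.0]
finger_gap: 73.6
```

```bash
python3 - <<'E'
from h import *
print(r.sense()['joint_pos'].round(1))
snap('wrist','w1')
R=down(86.2,25); g=np.array([427.5,143.5,246]);z=R.apply([0,0,1])
plan([(tcp(g-40*z,R),R,40),(tcp(g,R),R,40)])
s=load('w1'); print(proj(s,[g,[427.5,143.5,260],[427.5,143.5,145]]))
E
```

```text
[-16.8 -22.3 102.6  25.4 103.7  -6.8]
[[0.001, -0.002, 0.04], [0.005, -0.002, -0.004]]
[[0.001, -0.002, 0.04], [0.005, -0.002, -0.004]]
[[0.0, 0.0, 0.02], [0.0, 0.0, 0.0]]
[[-0.0, -0.0, 0.02], [-0.0, 0.0, -0.0]]
4 rows
[[277.9534077  194.90901964]
 [277.69698335 192.25887838]
 [279.25209085 208.33088722]]
```

View pics/w1.png

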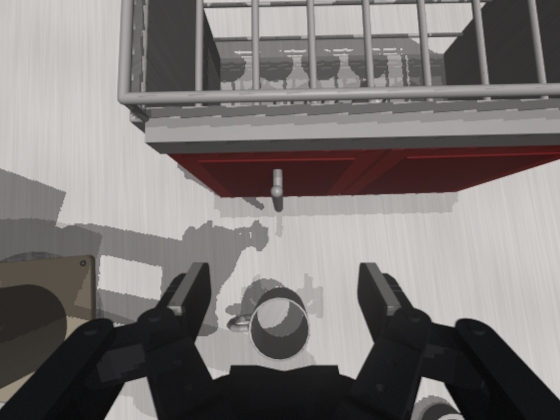

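Emit:
carry_out --increments '[[[0.001,-0.002,0.04],[0.005,-0.002,-0.004],0.3],[[0.001,-0.002,0.04],[0.005,-0.002,-0.004],0.3],[[0,0,0.025],[0,0,0],0.5],[[0,0,0.012],[0,0,0],0.6],[[0,0,0],[0,0,0],0.7]]'

```text
time: 2.6
tool_pos: [427.7, 154.7, 231.8]
tcp_rot: [179.6, -24.8, 86.8]
ft_force: [0.4, -0.1, 0.4]
finger_gap: 25.6
```

```bash
python3 - <<'E'
from h import *
p,R=pose(); print('grasp',p-19*R.apply([0,0,1]))
s=snap('wrist','w2');  print(proj(s,[[427.5,143.5,260],[427.5,143.5,145]]))
c=onz(load('w1'),(279,326),105);print('pitcher',c)
E
```

```text
grasp [427.15903025 146.77641382 249.09777208]
[[283.84409725 268.3805368 ]
 [282.99806129 258.08588504]]
pitcher [414.15459369  -7.65111316 105.        ]
```

View pics/w2.png

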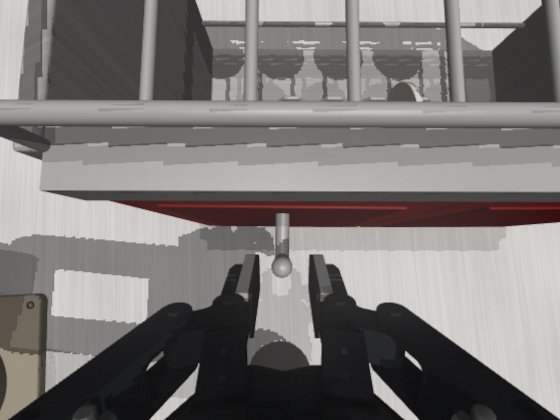

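Emit:
carry_out --increments '[[[-0.005,0,0.008],[0,0,0],0.75],[[0,0,0],[0,0,0],1],[[0,0,0],[0,0,0],1],[[0,0,0],[0,0,0],1]]'

```text
time: 3.05
tool_pos: [426.6, 153.6, 224.8]
tcp_rot: [179.7, -24.7, 87.1]
ft_force: [-1.0, 1.5, -3.6]
finger_gap: 8.1
```

```bash
python3 - <<'E'
from h import *
p,R=pose(); g=p-19*R.apply([0,0,1]);print('grasp',g, r.sense()['wrist_torque'])
print(cup.l(g))
E
```

```text
grasp [426.13049519 145.69562298 242.06982044] [-0.17993285  0.04653791 -0.02818238]
[-167.60492652  103.08831553  242.06982044]
```

Emit:
carry_out --increments '[[[0,0,0],[0,0,0],1]]'

```text
time: 3.15
tool_pos: [426.6, 153.5, 224.8]
tcp_rot: [179.7, -24.7, 87.1]
ft_force: [-2.2, 2.7, -4.8]
finger_gap: 7.8
```

```bash
python3 - <<'E'
from h import *
s=snap('wrist','w3')
cv2.imwrite('pics/w3c.png',cv2.resize(s['image'][180:360,180:380],None,fx=3,fy=3))
E
```

```text
(no output)
```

View pics/w3c.png

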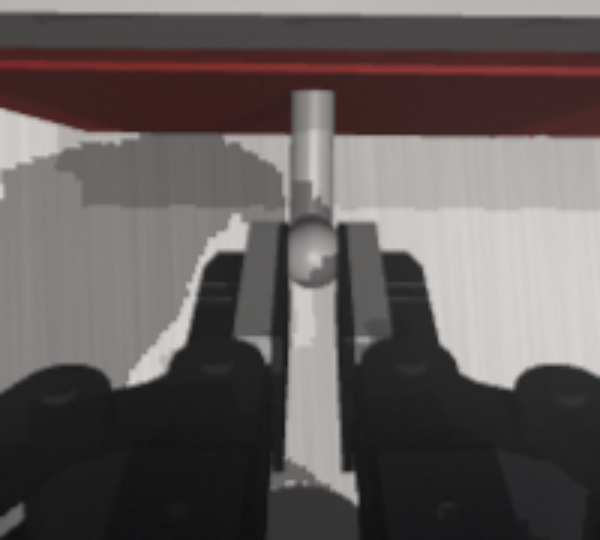

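```bash
cat >> h.py <<'E'
def hand(a): return np.array([-120-100*np.sin(a)-49*np.cos(a),-200+300*np.cos(a)+49*np.sin(a),0])
def doorrows(a0,a1s,off=np.zeros(3)):
    p,R=pose(); g=p-19*R.apply([0,0,1]); 
    rows=[];cur=g
    for a in a1s:
        t=cup.w(hand(a))+off; t[2]=cur[2]; rows.append(np.round(R.inv().apply(t-cur)/1000,4).tolist()); cur=t
    print(*rows,sep='\n'); return cur
E
python3 - <<'E'
from h import *
p,R=pose(); g=p-19*R.apply([0,0,1]); off=g-cup.w(hand(0)); off[2]=0; print(off)
doorrows(0,[.05,.1,.15,.2,.25,.3,.36,.42,.48],off)
E
```

```text
[-3.036879    1.44234524  0.        ]
[-0.0045, -0.0021, -0.0021]
[-0.0043, -0.0014, -0.002]
[-0.0042, -0.0006, -0.0019]
[-0.0041, 0.0001, -0.0019]
[-0.0039, 0.0009, -0.0018]
[-0.0038, 0.0017, -0.0017]
[-0.0043, 0.003, -0.002]
[-0.0041, 0.0041, -0.0019]
[-0.0038, 0.0051, -0.0017]
```

Emit:
carry_out --increments '[[[-0.0045,-0.002,-0.002],[0,0,0],1],[[-0.0045,-0.0015,-0.002],[0,0,0],1],[[-0.004,-0.0005,-0.002],[0,0,0],1],[[-0.004,0,-0.002],[0,0,0],1],[[-0.004,0.001,-0.002],[0,0,0],1],[[-0.004,0.0015,-0.002],[0,0,0],1]]' --newtons 60

```text
time: 3.8
tool_pos: [424.6, 123.5, 224.7]
tcp_rot: [179.5, -24.7, 87.0]
ft_force: [8.5, 6.7, -12.7]
finger_gap: 6.9
```

```bash
python3 - <<'E'
from h import *
p,R=pose(); g=p-19*R.apply([0,0,1]); print(g,cup.l(g),[hand(a).round(1) for a in (.2,.3)])
s=snap('side','s1'); snap('wrist','w4')
E
```

```text
[423.99670405 115.54430611 241.91512382] [-197.83136942  103.21917009  241.91512382] [array([-187.9,  103.8,    0. ]), array([-196.4,  101.1,    0. ])]
```

View pics/s1.png

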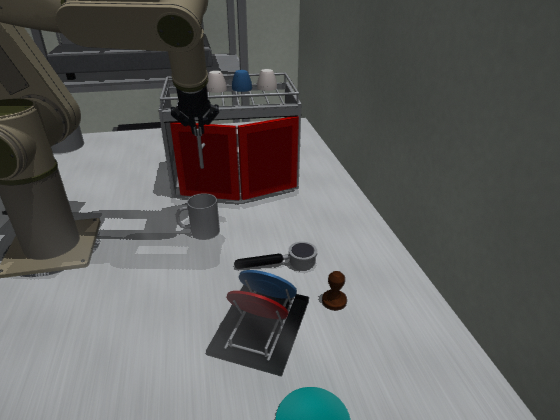

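View pics/w4.png

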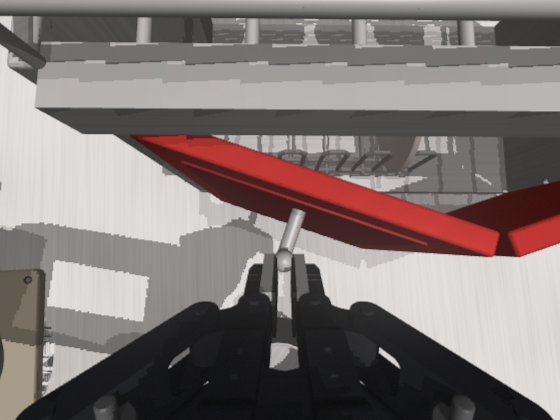

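```bash
python3 - <<'E'
from h import *
p,R=pose(); g=p-19*R.apply([0,0,1]); off=g-cup.w(hand(0.3)); off[2]=0; print(off)
doorrows(0,[.36,.42,.48,.54,.6,.66,.72,.78,.84,.9],off)
E
```

```text
[-1.86622299 -1.85394496  0.        ]
[-0.0043, 0.003, -0.002]
[-0.0041, 0.0041, -0.0018]
[-0.0038, 0.0051, -0.0017]
[-0.0035, 0.0062, -0.0016]
[-0.0032, 0.0072, -0.0014]
[-0.0029, 0.0082, -0.0013]
[-0.0026, 0.0092, -0.0011]
[-0.0023, 0.0101, -0.001]
[-0.002, 0.011, -0.0008]
[-0.0016, 0.0118, -0.0006]
```

Emit:
carry_out --increments '[[[-0.003,0.0035,-0.001],[0,0,0],1],[[-0.004,0.0045,-0.002],[0,0,0],1],[[-0.004,0.005,-0.002],[0,0,0],1],[[-0.0035,0.006,-0.0015],[0,0,0],1],[[-0.003,0.007,-0.0015],[0,0,0],1]]'

```text
time: 4.4
tool_pos: [449.5, 101.1, 225.1]
tcp_rot: [179.7, -24.8, 87.0]
ft_force: [0.4, 6.2, -8.9]
finger_gap: 6.4
```

```bash
python3 - <<'E'
from h import *
p,R=pose(); g=p-19*R.apply([0,0,1]); print(g,cup.l(g),[hand(a).round(1) for a in (.5,.55,.6)])
snap('wrist','w5')
E
```

```text
[449.0250902   93.12112035 242.31820875] [-218.54652833   76.75973767  242.31820875] [array([-210.9,   86.8,    0. ]), array([-214. ,   81.4,    0. ]), array([-216.9,   75.3,    0. ])]
```

View pics/w5.png

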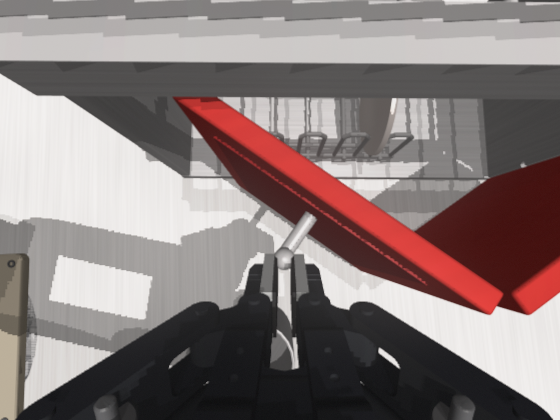

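```bash
python3 - <<'E'
from h import *
p,R=pose(); g=p-19*R.apply([0,0,1]); off=g-cup.w(hand(0.59)); off[2]=0; print(off)
doorrows(0,[.66,.74,.82,.9,.98,1.06,1.14,1.22,1.3,1.38],off)
E
```

```text
[ 0.77736034 -2.64012805  0.        ]
[-0.0034, 0.0095, -0.0015]
[-0.0034, 0.0124, -0.0015]
[-0.0028, 0.0141, -0.0012]
[-0.0022, 0.0156, -0.0009]
[-0.0016, 0.017, -0.0006]
[-0.001, 0.0184, -0.0003]
[-0.0004, 0.0196, -0.0]
[0.0003, 0.0207, 0.0002]
[0.0009, 0.0217, 0.0005]
[0.0015, 0.0225, 0.0008]
```

Emit:
carry_out --increments '[[[-0.003,0.0095,-0.0015],[0,0,0],1],[[-0.003,0.0125,-0.0015],[0,0,0],1],[[-0.0025,0.014,-0.001],[0,0,0],1],[[-0.002,0.0155,-0.001],[0,0,0],1],[[-0.0015,0.017,-0.0005],[0,0,0],1]]'

```text
time: 4.95
tool_pos: [520.7, 80.5, 224.4]
tcp_rot: [179.8, -24.6, 86.9]
ft_force: [-0.9, 6.6, -3.5]
finger_gap: 4.9
```

```bash
python3 - <<'E'
from h import *
p,R=pose(); g=p-19*R.apply([0,0,1]); print(g,cup.l(g),[hand(a).round(1) for a in (.9,.95,.98,1.)])
snap('wrist','w6')
off=g-cup.w(hand(0.98)); off[2]=0; print(off)
doorrows(0,[1.06,1.14,1.22,1.3,1.36,1.42,1.48,1.52],off)
E
```

```text
[520.22820093  72.6447492  241.68642115] [-234.25897367    4.35612025  241.68642115] [array([-228.8,   24.9,    0. ]), array([-229.8,   14.4,    0. ]), array([-230.3,    7.8,    0. ]), array([-230.6,    3.3,    0. ])]
[ 3.1779699  -4.13483886  0.        ]
[-0.0009, 0.0161, -0.0003]
[-0.0003, 0.0196, -0.0]
[0.0003, 0.0207, 0.0003]
[0.0009, 0.0217, 0.0006]
[0.0011, 0.0168, 0.0006]
[0.0015, 0.0172, 0.0008]
[0.0018, 0.0175, 0.0009]
[0.0014, 0.0118, 0.0007]
```

View pics/w6.png

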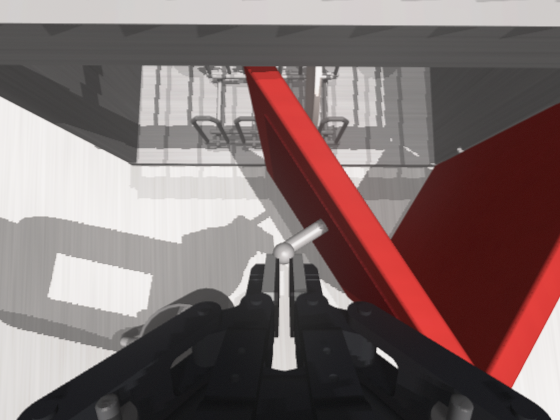

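Emit:
carry_out --increments '[[[0,0,0],[0,0,0],0.78],[[0.006,0,0.003],[0,0,0],0.78],[[0.004,0,0.002],[0,0,0],0.8]]'

```text
time: 5.3
tool_pos: [526.6, 90.8, 225.5]
tcp_rot: [179.5, -24.6, 86.9]
ft_force: [-0.2, 0.2, -0.1]
finger_gap: 17.1
```

```bash
python3 - <<'E'
from h import *
p,R=pose(); g=p-19*R.apply([0,0,1]); print(g,cup.l(g))
s=snap('wrist','w7');cv2.imwrite('pics/w7c.png',cv2.resize(s['image'][180:360,180:380],None,fx=3,fy=3))
E
```

```text
[526.00202021  82.93844141 242.77043791] [-223.60525893   -0.72280197  242.77043791]
```

View pics/w7c.png

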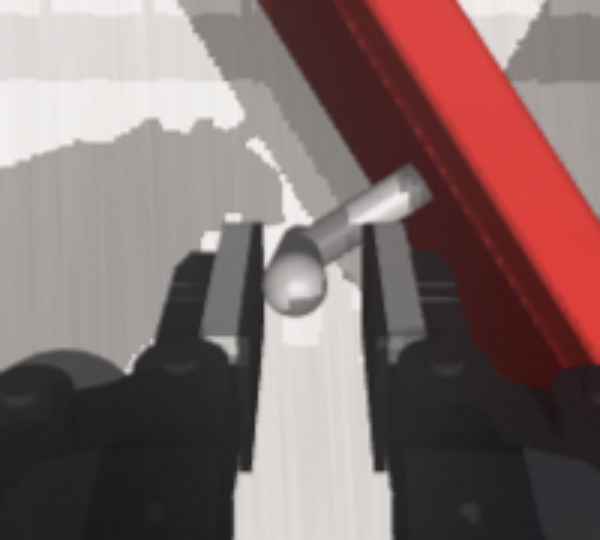

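Emit:
carry_out --increments '[[[-0.002,0.012,0],[0,0,0],0.82],[[-0.002,0.016,0],[0,0,0],0.82],[[0,0.016,0],[0,0,0],0.82],[[0,0.016,0],[0,0,0],0.82],[[0.001,0.016,0],[0,0,0],0.82],[[0.001,0.016,0],[0,0,0],0.82]]'

```text
time: 5.95
tool_pos: [618.8, 86.2, 228.4]
tcp_rot: [179.3, -24.5, 87.1]
ft_force: [-0.8, 0.1, 0.0]
finger_gap: 15.5
```

```bash
python3 - <<'E'
from h import *
p,R=pose(); g=p-19*R.apply([0,0,1]); print(g,cup.l(g))
s=snap('wrist','w8')
E
```

```text
[618.13295171  78.3570282  245.72736732] [-222.07072359  -92.95480882  245.72736732]
```

View pics/w8.png

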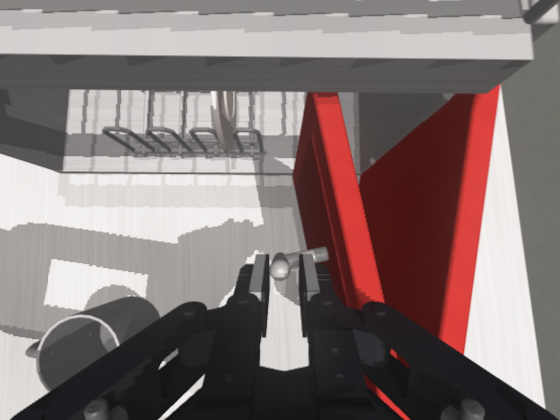

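Emit:
carry_out --increments '[[[0,0.015,0.001],[0,0,0],0.82],[[0,0.012,0.001],[0,0,0],0.82],[[0,0.009,0],[0,0,0],0.82],[[0,0.005,0],[0,0,0],0.82]]'

```text
time: 6.4
tool_pos: [657.1, 85.9, 227.8]
tcp_rot: [179.8, -24.5, 87.2]
ft_force: [-37.3, -5.3, 14.5]
finger_gap: 15.4
```

```bash
python3 - <<'E'
from h import *
p,R=pose(); g=p-19*R.apply([0,0,1]); print(g,cup.l(g))
E
```

```text
[656.67536162  78.05981704 245.10440537] [-219.81292548 -131.43217936  245.10440537]
```

Emit:
carry_out --increments '[[[0,-0.003,0],[0,0,0],0.78],[[0,0,-0.02],[0,0,0],0.78],[[0,0,-0.04],[0,0,0],0.78],[[0,0,-0.045],[0,0,0],0.5],[[0,-0.03,-0.03],[0,0,0],0]]'

```text
time: 6.9
tool_pos: [617.2, 32.8, 346.5]
tcp_rot: [-179.2, -24.6, 87.0]
ft_force: [-0.9, -0.5, -0.3]
finger_gap: 47.0
```

```bash
python3 - <<'E'
from h import *
p,R=pose(); print(p,r.sense()['joint_pos'].round(1))
s=snap('wrist','w9'); snap('side','s2'); snap('scene','c2')
E
```

```text
[617.18750084  32.75514118 346.51296126] [-16.8  10.9  70.1  24.5 104.7  -8.9]
```

View pics/w9.png

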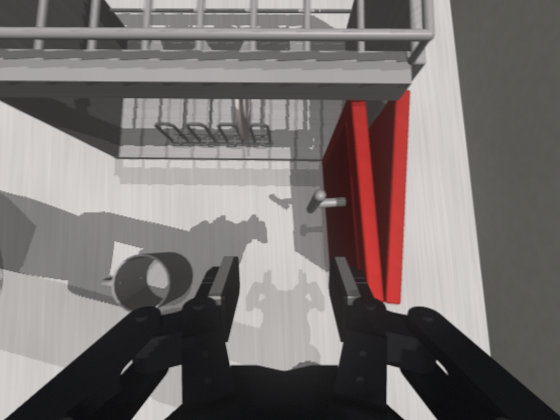

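View pics/s2.png

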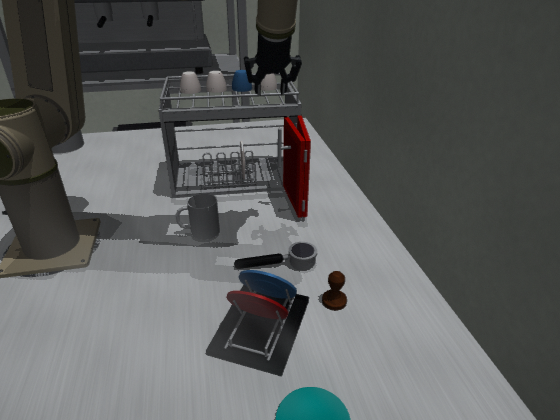

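```bash
python3 - <<'E'
from h import *
plan([((535,45,200),down(86.2,65))],vmax=35)
E
```

```text
[[-0.009, -0.013, 0.023], [-0.003, 0.118, 0.002]]
[[-0.012, -0.014, 0.022], [-0.003, 0.118, 0.002]]
[[-0.014, -0.014, 0.02], [-0.003, 0.118, 0.002]]
[[-0.017, -0.014, 0.019], [-0.003, 0.118, 0.002]]
[[-0.019, -0.014, 0.016], [-0.003, 0.118, 0.002]]
[[-0.021, -0.014, 0.014], [-0.003, 0.118, 0.002]]
6 rows
```

Emit:
carry_out --increments '[[[-0.009,-0.013,0.023],[-0.003,0.118,0.002],0.3],[[-0.012,-0.014,0.022],[-0.003,0.118,0.002],0.3],[[-0.014,-0.014,0.02],[-0.003,0.118,0.002],0.3],[[-0.017,-0.014,0.019],[-0.003,0.118,0.002],0.3],[[-0.019,-0.014,0.016],[-0.003,0.118,0.002],0.3],[[-0.021,-0.014,0.014],[-0.003,0.118,0.002],0.3],[[0,0,0],[0,0,0],0.3]]'

```text
time: 7.75
tool_pos: [533.2, 50.9, 195.1]
tcp_rot: [179.4, -66.7, 86.5]
ft_force: [-0.7, 1.0, -1.0]
finger_gap: 59.8
```

```bash
python3 - <<'E'
from h import *
p,R=pose(); print(p,r.sense()['joint_pos'].round(1))
s=snap('wrist','w10');cv2.imwrite('pics/w10b.png',cv2.resize(s['image'],(800,600),interpolation=cv2.INTER_CUBIC))
E
```

```text
[533.19731037  50.89866484 195.09355407] [-36.5  20.8  96.9  53.3 104.5 -39.6]
```

View pics/w10b.png

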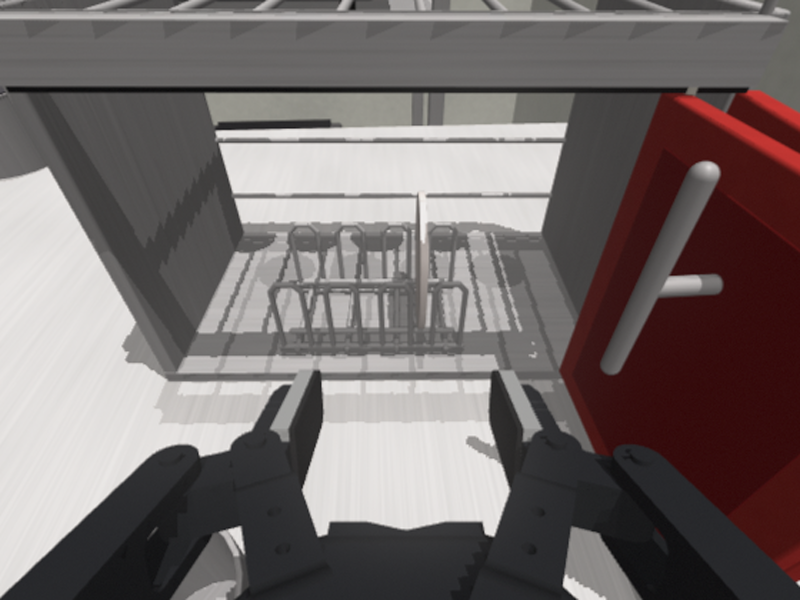

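```bash
python3 - <<'E'
from h import *
s=load('w10')
cv2.imwrite('pics/w10c.png',cv2.resize(s['image'][145:255,175:340],None,fx=4.8,fy=4.8,interpolation=cv2.INTER_CUBIC))
E
```

```text
(no output)
```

View pics/w10c.png

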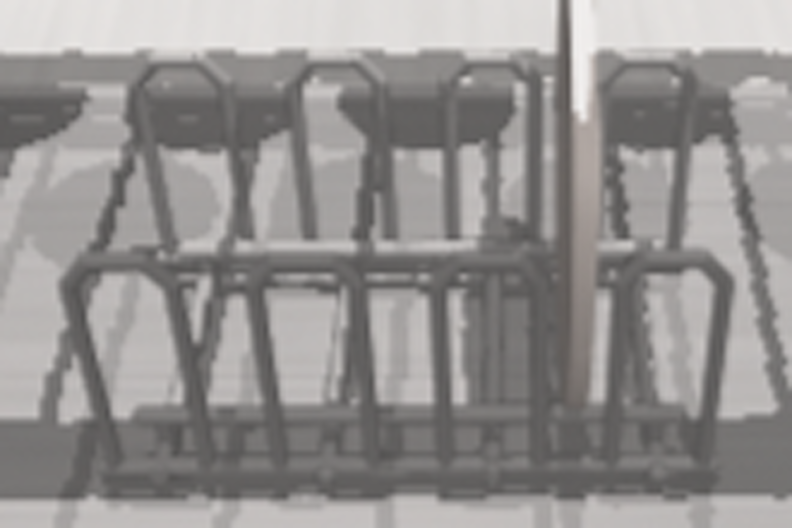

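```bash
python3 - <<'E'
from h import *
s=load('w10')
U=lambda a,b:(175+a/4.8-.4,145+b/4.8-.4)
for z in (86,90):
  F=np.array([onz(s,U(x,290),z) for x in (218,398,579)]);B=np.array([onz(s,U(x,90),z) for x in (265,414,572)])
  print(z,F.round(1).tolist(),B.round(1).tolist())
  print('local',[cup.l(p).round(1).tolist() for p in [*F,*B]])
  print('mid',((F+B)/2).round(1).tolist())
  d=B.mean(0)-F.mean(0); print(np.linalg.norm(d),np.degrees(np.arctan2(d[1],d[0])), np.diff(F,axis=0),np.diff(B,axis=0))
# cupboard floor front edge corners  (168,377),(565,377) in 800-wide => z=12
for u in [(168,377),(562,375)]: print('floor',onz(s,(u[0]*.7,u[1]*.7),12), cup.l(onz(s,(u[0]*.7,u[1]*.7),12)))
# handle top (706,170), bottom (612,365)
for u,z in [((706,170),258),((611,368),145)]: print('bar',onz(s,(u[0]*.7,u[1]*.7),z), cup.l(onz(s,(u[0]*.7,u[1]*.7),z)))
print(hand(1.5))
E
```

```text
86 [[466.2, 220.8, 86.0], [513.2, 217.7, 86.0], [560.5, 214.6, 86.0]] [[472.8, 315.4, 86.0], [518.9, 312.4, 86.0], [567.8, 309.2, 86.0]]
local [[-90.0, 68.1, 86.0], [-90.0, 21.0, 86.0], [-90.0, -26.4, 86.0], [4.8, 67.8, 86.0], [4.9, 21.6, 86.0], [4.9, -27.4, 86.0]]
mid [[469.5, 268.1, 86.0], [516.0, 265.0, 86.0], [564.1, 261.9, 86.0]]
94.84463415071487 86.05670760869627 [[46.96755705 -3.12260222  0.        ]
 [47.3128265  -3.14555719  0.        ]] [[ 4.60554301e+01 -2.97912586e+00  0.00000000e+00]
 [ 4.89251500e+01 -3.16475558e+00 -2.84217094e-14]]
90 [[467.1, 216.1, 90.0], [513.4, 213.1, 90.0], [559.9, 210.0, 90.0]] [[473.6, 309.2, 90.0], [518.9, 306.2, 90.0], [567.1, 303.1, 90.0]]
local [[-94.6, 66.8, 90.0], [-94.6, 20.5, 90.0], [-94.6, -26.1, 90.0], [-1.4, 66.5, 90.0], [-1.3, 21.1, 90.0], [-1.2, -27.1, 90.0]]
mid [[470.4, 262.6, 90.0], [516.2, 259.6, 90.0], [563.5, 256.5, 90.0]]
93.33791835592417 86.05670760869637 [[ 4.62214235e+01 -3.07299610e+00  0.00000000e+00]
 [ 4.65612080e+01 -3.09558641e+00  2.84217094e-14]] [[45.3237868  -2.93179903  0.        ]
 [48.14791788 -3.11447981  0.        ]]
floor [323.54219976 196.11657711  12.        ] [-124.09375093  208.79266063   12.        ]
floor [691.00346548 173.40033762  12.        ] [-122.40695672 -159.36622363   12.        ]
bar [660.90522089  86.52976315 258.        ] [-211.08127155 -135.09140279  258.        ]
bar [652.22510295  75.04070681 145.        ] [-223.1203341  -127.19179293  145.        ]
[-223.21562154 -129.90158516    0.        ]
```

```bash
cat >> h.py <<'E'
def fkR(q,qs4=1):
    q=np.radians(q); 
    return Ro.from_euler('z',q[0])*Ro.from_euler('y',q[1]+q[2])*Ro.from_euler('z',qs4*q[3])*Ro.from_euler('y',q[4])*Ro.from_euler('z',q[5]+np.pi/2)
E
python3 - <<'E'
from h import *
D=[([72.1128580,7.51409,85.3298,-.0027,87.2618,-4.8923],[134.7186,584.0537,200.0499],[-179.894,-.0063,167.005]),
([40.2,-16.7,84.5,-.4,112.8,7.4],[293.763,311.391,429.031],[-179.456,.4776,122.628]),
([-16.8,-22.3,102.6,25.4,103.7,-6.8],[428.1,96.1,334.3],[179.8,-25.2,85.2]),
([-16.8,10.9,70.1,24.5,104.7,-8.9],[617.187,32.755,346.513],[-179.2,-24.6,87.0]),
([-36.5,20.8,96.9,53.3,104.5,-39.6],[533.197,50.899,195.094],[179.4,-66.7,86.5])]
A=[];b=[]
for q,p,e in D:
    Re=Ro.from_euler('xyz',e,degrees=True); print([np.degrees((fkR(q,s)*Re.inv()).magnitude()).round(2) for s in (1,-1)])
    qr=np.radians(q)
    R1=Ro.from_euler('z',qr[0]);R2=R1*Ro.from_euler('y',qr[1]);R3=R2*Ro.from_euler('y',qr[2])
    E=lambda R,v:R.apply(v)
    z=[0,0,1];x=[1,0,0];y=[0,1,0]
    A.append(np.c_[E(R1,x),E(R1,y),z,E(R2,z),E(R3,x),E(R3,z),Re.apply(z)]);b.append(p)
A=np.vstack(A);b=np.hstack(b)
for idx in ([0,1,2,3,4,5,6],[1,2,3,5,6],[0,1,2,3,5,6],[1,2,3,4,5,6]):
    x,res,rk,sv=np.linalg.lstsq(A[:,idx],b,rcond=None); print(idx,x.round(1),np.abs(A[:,idx]@x-b).max().round(2),sv.round(2))
E
```

```text
[np.float64(0.0), np.float64(0.01)]
[np.float64(0.04), np.float64(0.84)]
[np.float64(0.08), np.float64(50.81)]
[np.float64(0.04), np.float64(48.98)]
[np.float64(0.07), np.float64(106.6)]
[0, 1, 2, 3, 4, 5, 6] [-2.000e-01  5.110e+01  3.179e+02  3.694e+02  6.150e+01  5.536e+02
  3.954e+02] 0.49 [4.32 3.14 2.32 0.74 0.5  0.4  0.3 ]
[1, 2, 3, 5, 6] [ 47.6 309.4 326.4 557.7 406.4] 13.87 [3.74 2.32 2.23 0.68 0.46]
[0, 1, 2, 3, 5, 6] [ -1.9  47.5 309.5 326.6 559.6 406.9] 13.87 [3.75 3.12 2.3  0.73 0.46 0.4 ]
[1, 2, 3, 4, 5, 6] [ 51.1 317.9 369.4  61.5 553.4 395.3] 0.51 [4.32 2.35 2.24 0.69 0.5  0.3 ]
```

```bash
cat >> h.py <<'E'
LIM=np.array([[-169.43,169.43],[-51.17,129.36],[1.28,143.12],[-76.62,256.62],[0,156.53],[-152.29,152.29]])
def ik(p,R):
    d,h,L2,a3,L3,L6=51.1,317.9,369.4,61.5,553.4,395.3
    W=np.array(p)-L6*R.apply([0,0,1]); rho=np.hypot(W[0],W[1]); X=np.sqrt(rho**2-d*d)
    q1=np.arctan2(W[1],W[0])-np.arctan2(d,X); Z=W[2]-h
    L3e=np.hypot(a3,L3); al=np.arctan2(a3,L3) # forearm dir angle = q2+q3+al from vertical
    D2=X*X+Z*Z; c=(D2-L2**2-L3e**2)/(2*L2*L3e)
    if abs(c)>1: return None
    g=np.arccos(c) # elbow angle (up)
    q2=np.arctan2(X,Z)-np.arctan2(L3e*np.sin(g),L2+L3e*np.cos(g)); q3=g-al
    R03=Ro.from_euler('z',q1)*Ro.from_euler('y',q2+q3)
    e=(R03.inv()*R*Ro.from_euler('z',-np.pi/2)).as_euler('ZYZ')
    q=np.degrees([q1,q2,q3,e[0],e[1],e[2]])
    q[5]=(q[5]+180)%360-180
    if q[3]<-76.62: q[3]+=360
    ok=np.all((q>=LIM[:,0])&(q<=LIM[:,1])); return q.round(1),W.round(0),ok
dr=Cup((507,-394),60.)
def fr(x,z): 
    x=np.array(x,float);z=np.array(z,float);y=np.cross(z,x); return Ro.from_matrix(np.c_[x,y,z])
LEAN=.45
def drain(x,rg,sgn,back=0):
    zt=np.array([np.sin(LEAN),0,-np.cos(LEAN)]); xt=np.array([0,sgn,0.]); R=dr.R*fr(xt,zt)
    g=dr.w([x,0,83])-R.apply([0,0,1])*(rg+back); return tcp(g,R),R
def slot(y,phi,rg,dx=0,dz=0,rx=-41):
    f=np.radians(phi); zt=np.array([np.cos(f),0,-np.sin(f)]); xt=np.array([np.sin(f),0,np.cos(f)]); R=cup.R*fr(xt,zt)
    g=cup.w([rx+dx,y,85.4+dz])-R.apply([0,0,1])*rg; return tcp(g,R),R
E
python3 - <<'E'
from h import *
print(ik([533.197,50.899,195.094],Ro.from_euler('xyz',[179.4,-66.7,86.5],degrees=True)))
for x in (-20,44):
  for s in (1,-1):
    for b in (0,100): print('drain',x,s,b,*drain(x,54,s,b)[:1],ik(*drain(x,54,s,b)))
for y in (20.7,68.7):
  for phi in (20,30,40,50):
    for dx,dz in ((0,0),(0,20),(-120,20)): print('slot',y,phi,dx,ik(*slot(y,phi,54,dx,dz)))
E
```

```text
(array([-36.5,  20.8,  96.9,  53.3, 104.5, -39.6]), array([ 507., -311.,  351.]), np.True_)
drain -20 1 0 [ 489.38810315 -424.50470016  114.51564858] (array([ -59.1,   27.5,   74.5,   22.4,   91.1, -121.2]), array([ 403., -573.,  470.]), np.True_)
drain -20 1 100 [ 467.63982645 -462.17382039  204.56035882] (array([ -62.1,   27.1,   65.4,   22.1,  101. , -120.4]), array([ 382., -611.,  561.]), np.True_)
drain -20 -1 0 [ 489.38810315 -424.50470016  114.51564858] (array([-59.1,  27.5,  74.5,  22.4,  91.1,  58.8]), array([ 403., -573.,  470.]), np.True_)
drain -20 -1 100 [ 467.63982645 -462.17382039  204.56035882] (array([-62.1,  27.1,  65.4,  22.1, 101. ,  59.6]), array([ 382., -611.,  561.]), np.True_)
drain 44 1 0 [ 521.38810315 -369.07907431  114.51564858] (array([ -54.3,   23.9,   79.2,   23.4,   88.3, -117.3]), array([ 435., -518.,  470.]), np.True_)
drain 44 1 100 [ 499.63982645 -406.74819455  204.56035882] (array([ -57.6,   22.7,   71.1,   22.9,   98.1, -116.7]), array([ 414., -556.,  561.]), np.True_)
drain 44 -1 0 [ 521.38810315 -369.07907431  114.51564858] (array([-54.3,  23.9
[... 2128 characters left out ...]
,  49.3,  93.9, -43.6]), array([ 436., -222.,  321.]), np.True_)
slot 68.7 40 0 (array([-14. ,  -0.6, 120. ,  50.3,  78.6, -29. ]), array([447., -59., 362.]), np.True_)
slot 68.7 40 0 (array([-14. ,  -2.8, 119.6,  49.9,  80.3, -27. ]), array([447., -59., 382.]), np.True_)
slot 68.7 40 -120 (array([-28.4,   0.9, 116. ,  44.2,  89.6, -35.8]), array([ 439., -179.,  382.]), np.True_)
slot 68.7 50 0 (array([ -7.3,  -6.1, 118.8,  41.6,  75. , -17.5]), array([451.,  -6., 415.]), np.True_)
slot 68.7 50 0 (array([ -7.3,  -7.9, 118.1,  41.2,  76.8, -15.8]), array([451.,  -6., 435.]), np.True_)
slot 68.7 50 -120 (array([-22.3,  -6.2, 116.6,  37.7,  85.7, -26.9]), array([ 443., -126.,  435.]), np.True_)
```

```bash
cat >> h.py <<'E'
def fk(q):
    d,h,L2,a3,L3,L6=51.1,317.9,369.4,61.5,553.4,395.3
    a=np.radians(q); R1=Ro.from_euler('z',a[0]);R2=R1*Ro.from_euler('y',a[1]);R3=R2*Ro.from_euler('y',a[2]);R=fkR(q)
    return R1.apply([0,d,h])+R2.apply([0,0,L2])+R3.apply([a3,0,L3])+R.apply([0,0,L6]),R
def jplan(target,n=None,clos=0,vmax=45,wmax=8.2,show=True):
    q0=np.array(r.sense()['joint_pos']); q1,_,ok=ik(*target); print('ok',ok,q1)
    p,R=fk(q0)
    if n is None:
        n=1
        while True:
            qs=[q0+(q1-q0)*i/n for i in range(n+1)]; P=[fk(q) for q in qs]
            if all(np.linalg.norm(P[i+1][0]-P[i][0])<vmax and np.degrees((P[i].__getitem__(1).inv()*P[i+1][1]).magnitude())<wmax for i in range(n)): break
            n+=1
    qs=[q0+(q1-q0)*i/n for i in range(n+1)]; P=[fk(q) for q in qs]
    rows=[]
    for i in range(n):
        (p,R),(pn,Rn)=P[i],P[i+1]
        rows.append([np.round(R.inv().apply(pn-p)/1000,3).tolist(),np.round((R.inv()*Rn).as_rotvec(),3).tolist(),clos])
    print(json.dumps(rows)); print(n,'rows; path',[P[i][0].round(0).tolist() for i in range(0,n+1,2)])
def check(target):
    p,R=pose(); print('err mm',(p-target[0]).round(1),'tool',R.inv().apply(target[0]-p).round(1),'rotvec',(R.inv()*target[1]).as_rotvec().round(3))
E
python3 - <<'E'
from h import *
jplan(drain(-20,54,-1,110),clos=.5)
E
```

```text
ok True [-62.4  27.3  64.3  22.1 102.   59.7]
[[[-0.014, 0.008, -0.025], [-0.019, -0.042, 0.107], 0.5], [[-0.014, 0.009, -0.025], [-0.023, -0.04, 0.109], 0.5], [[-0.015, 0.01, -0.025], [-0.028, -0.038, 0.11], 0.5], [[-0.015, 0.011, -0.025], [-0.032, -0.035, 0.112], 0.5], [[-0.015, 0.012, -0.025], [-0.036, -0.032, 0.113], 0.5], [[-0.014, 0.014, -0.025], [-0.039, -0.028, 0.115], 0.5], [[-0.014, 0.015, -0.025], [-0.042, -0.024, 0.117], 0.5], [[-0.014, 0.017, -0.025], [-0.044, -0.02, 0.118], 0.5], [[-0.013, 0.019, -0.025], [-0.046, -0.015, 0.12], 0.5], [[-0.012, 0.02, -0.025], [-0.048, -0.011, 0.121], 0.5], [[-0.011, 0.022, -0.024], [-0.049, -0.006, 0.123], 0.5], [[-0.01, 0.024, -0.024], [-0.049, -0.001, 0.124], 0.5], [[-0.008, 0.025, -0.024], [-0.049, 0.004, 0.126], 0.5], [[-0.006, 0.027, -0.023], [-0.048, 0.008, 0.127], 0.5], [[-0.004, 0.028, -0.023], [-0.047, 0.013, 0.129], 0.5], [[-0.002, 0.029, -0.023], [-0.046, 0.017, 0.13], 0.5]]
16 rows; path [[536.0, 50.0, 199.0], [546.0, -8.0, 193.0], [552.0, -69.0, 189.0], [553.0, -133.0, 186.0], [548.0, -199.0, 186.0], [537.0, -266.0, 189.0], [520.0, -333.0, 194.0], [496.0, -400.0, 202.0], [465.0, -466.0, 213.0]]
```

Emit:
carry_out --increments '[[[-0.014,0.008,-0.025],[-0.019,-0.042,0.107],0.5],[[-0.014,0.009,-0.025],[-0.023,-0.04,0.109],0.5],[[-0.015,0.01,-0.025],[-0.028,-0.038,0.11],0.5],[[-0.015,0.011,-0.025],[-0.032,-0.035,0.112],0.5],[[-0.015,0.012,-0.025],[-0.036,-0.032,0.113],0.5],[[-0.014,0.014,-0.025],[-0.039,-0.028,0.115],0.5],[[-0.014,0.015,-0.025],[-0.042,-0.024,0.117],0.5],[[-0.014,0.017,-0.025],[-0.044,-0.02,0.118],0.5],[[-0.013,0.019,-0.025],[-0.046,-0.015,0.12],0.5],[[-0.012,0.02,-0.025],[-0.048,-0.011,0.121],0.5],[[-0.011,0.022,-0.024],[-0.049,-0.006,0.123],0.5],[[-0.01,0.024,-0.024],[-0.049,-0.001,0.124],0.5]]'

```text
time: 9.0
tool_pos: [536.9, -346.4, 247.6]
tcp_rot: [-150.9, -13.2, -4.2]
ft_force: [-0.5, 0.5, -0.6]
finger_gap: 43.0
```

```bash
python3 - <<'E'
from h import *
jplan(drain(-20,54,-1,110),clos=.5)
E
```

```text
ok True [-62.4  27.3  64.3  22.1 102.   59.7]
[[[-0.015, 0.031, -0.011], [-0.028, -0.001, 0.125], 0.5], [[-0.012, 0.032, -0.01], [-0.027, 0.001, 0.126], 0.5], [[-0.01, 0.033, -0.009], [-0.026, 0.002, 0.126], 0.5], [[-0.008, 0.034, -0.009], [-0.026, 0.004, 0.126], 0.5]]
4 rows; path [[537.0, -346.0, 248.0], [505.0, -408.0, 230.0], [465.0, -466.0, 213.0]]
```

Emit:
carry_out --increments '[[[-0.015,0.031,-0.011],[-0.028,-0.001,0.125],0.5],[[-0.012,0.032,-0.01],[-0.027,0.001,0.126],0.5],[[-0.01,0.033,-0.009],[-0.026,0.002,0.126],0.5],[[-0.008,0.034,-0.009],[-0.026,0.004,0.126],0.5],[[0,0,0],[0,0,0],0.5]]'

```text
time: 9.5
tool_pos: [472.6, -478.0, 243.0]
tcp_rot: [-156.2, -1.9, -31.5]
ft_force: [0.2, -0.6, 0.1]
finger_gap: 42.9
```

```bash
python3 - <<'E'
from h import *
T=drain(-20,54,-1,110); check(T)
s=snap('wrist','w11'); cv2.imwrite('pics/w11b.png',cv2.resize(s['image'],(800,600),interpolation=cv2.INTER_CUBIC))
# predicted: saucer mid, top rim, wires
u=np.array([-np.sin(LEAN),0,np.cos(LEAN)])
for x in (-20,44): print((proj(s,[dr.w(np.array([x,0,83])+65*(np.cos(t)*u+np.sin(t)*np.array([0,1,0]))) for t in (0,np.pi/2,-np.pi/2)])/.7).round(0).tolist())
E
```

```text
err mm [  7.1 -12.1  29.4] tool [-13.3   5.7  29.2] rotvec [ 0.036 -0.04  -0.01 ]
[[411.0, 304.0], [408.0, 354.0], [407.0, 201.0]]
[[332.0, 295.0], [345.0, 344.0], [337.0, 200.0]]
```

View pics/w11b.png

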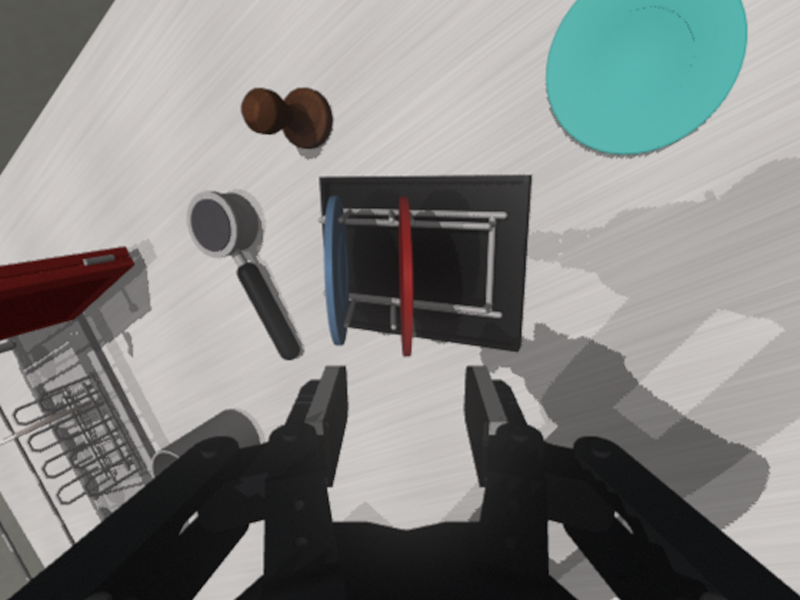

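```bash
sed -i 's/dr=Cup((507,-394),60.)/dr=Cup((507.8,-392.5),60.)/' h.py; python3 - <<'E'
from h import *
T=drain(-20,54,-1,70);T2=drain(-20,54,-1,0)
plan([(T[0],T[1],40),(T2[0],T2[1],30)])
E
```

```text
[[-0.008, 0.003, 0.035], [0.017, -0.021, -0.002]]
[[-0.007, 0.003, 0.035], [0.017, -0.021, -0.002]]
[[-0.0, 0.0, 0.023], [0.0, 0.0, 0.0]]
[[0.0, 0.0, 0.023], [0.0, 0.0, 0.0]]
[[-0.0, 0.0, 0.023], [0.0, 0.0, 0.0]]
5 rows
```

Emit:
carry_out --increments '[[[-0.008,0.003,0.035],[0.017,-0.021,-0.002],0.5],[[-0.007,0.003,0.035],[0.017,-0.021,-0.002],0.5],[[0,0,0],[0,0,0],0.5]]'

```text
time: 9.85
tool_pos: [481.9, -450.5, 188.4]
tcp_rot: [-154.8, -1.0, -29.6]
ft_force: [-1.2, 0.3, -0.2]
finger_gap: 43.1
```

```bash
python3 - <<'E'
from h import *
check(drain(-20,54,-1,70))
s=snap('wrist','w12')
T2=drain(-20,54,-1,0)
plan([(T2[0],T2[1],25)])
E
```

```text
err mm [ 7.  -1.1 10.8] tool [-6.8  6.8  8.6] rotvec [ 0.01  -0.013  0.014]
[[-0.002, 0.002, 0.021], [0.003, -0.004, 0.004]]
[[-0.002, 0.002, 0.021], [0.003, -0.004, 0.004]]
[[-0.002, 0.002, 0.021], [0.003, -0.004, 0.004]]
[[-0.002, 0.002, 0.021], [0.003, -0.004, 0.004]]
4 rows
```

View pics/w12.png

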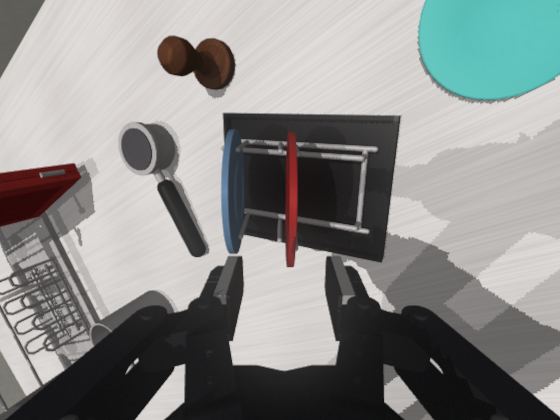

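Emit:
carry_out --increments '[[[-0.002,0.002,0.021],[0.003,-0.004,0.004],0.5],[[-0.002,0.002,0.021],[0.003,-0.004,0.004],0.5],[[-0.002,0.002,0.021],[0.003,-0.004,0.004],0.5]]'

```text
time: 10.2
tool_pos: [496.0, -436.4, 146.6]
tcp_rot: [-155.1, -1.7, -29.8]
ft_force: [-0.0, 0.4, 0.3]
finger_gap: 42.6
```

```bash
python3 - <<'E'
from h import *
check(drain(-20,54,-1,0))
s=snap('wrist','w13')
E
```

```text
err mm [  5.8 -13.4  32.1] tool [-12.6   5.4  32.4] rotvec [ 0.015 -0.024  0.016]
```

View pics/w13.png

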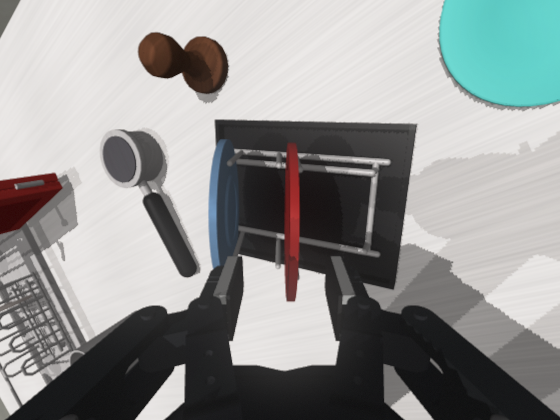

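Emit:
carry_out --increments '[[[-0.007,0.003,0.012],[0.007,-0.01,0.008],0.5],[[-0.006,0.003,0.008],[0.007,-0.01,0.008],0.5],[[0,0,0],[0,0,0],0.5]]'

```text
time: 10.55
tool_pos: [488.1, -426.3, 126.9]
tcp_rot: [-154.3, -0.3, -29.9]
ft_force: [0.6, -0.6, -0.4]
finger_gap: 42.7
```

```bash
python3 - <<'E'
from h import *
check(drain(-20,54,-1,0)); 
s=snap('wrist','w14')
E
```

```text
err mm [-2.1 -3.3 12.4] tool [ 0.2  1.9 12.9] rotvec [ 0.001 -0.005  0.003]
```

View pics/w14.png

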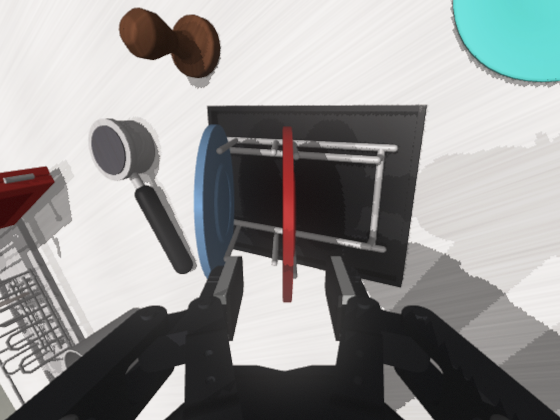

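```bash
python3 - <<'E'
from h import *
s=load('w14'); p,R=pose(); z=R.apply([0,0,1])
print('tcp,grasp,-38',proj(s,[p,p-19*z,p-38*z, p+30*z]).round(0).tolist())
u=np.array([-np.sin(LEAN),0,np.cos(LEAN)])
for x in (-20,44): print((proj(s,[dr.w(np.array([x,0,83])+65*(np.cos(t)*u+np.sin(t)*np.array([0,1,0]))) for t in (0,np.pi/2,-np.pi/2,.6,-.6)])).round(0).tolist())
E
```

```text
tcp,grasp,-38 [[285.0, 245.0], [285.0, 260.0], [285.0, 278.0], [285.0, 227.0]]
[[289.0, 258.0], [287.0, 292.0], [288.0, 131.0], [288.0, 301.0], [289.0, 190.0]]
[[200.0, 238.0], [224.0, 275.0], [215.0, 129.0], [208.0, 278.0], [200.0, 179.0]]
```

Emit:
carry_out --increments '[[[0.001,0.002,0.01],[0,-0.003,0.002],0.5],[[0.001,0.001,0.006],[0,0,0],0.6],[[0,0,0],[0,0,0],0.7]]' --newtons 25

```text
time: 10.9
tool_pos: [493.3, -425.8, 113.0]
tcp_rot: [-154.4, -0.4, -30.0]
ft_force: [-0.2, -0.2, 0.1]
finger_gap: 25.4
```

```bash
python3 - <<'E'
from h import *
check(drain(-20,54,-1,0)); print(r.sense()['ft_force'])
E
```

```text
err mm [ 3.1 -2.8 -1.6] tool [-4.  -1.5 -1.1] rotvec [ 0.003 -0.006  0.002]
[-0.2197337  -0.15018752  0.06023205]
```

Within about 2 mm after allowing for the shift. Next I close gently.

Emit:
carry_out --increments '[[[-0.001,0,0],[0,0,0],0.85],[[0,0,0],[0,0,0],0.95],[[0,0,0],[0,0,0],1],[[0,0,0],[0,0,0],1]]' --newtons 30

```text
time: 11.3
tool_pos: [492.4, -425.4, 113.1]
tcp_rot: [-154.4, -0.4, -30.0]
ft_force: [-0.1, -0.5, -0.1]
finger_gap: -0.3
```

```bash
python3 - <<'E'
from h import *
check(drain(-20,54,-1,0)); print(r.sense()['ft_force'],r.sense()['wrist_torque'])
s=snap('wrist','w15')
E
```

```text
err mm [ 2.2 -2.4 -1.4] tool [-3.1 -1.5 -0.9] rotvec [ 0.003 -0.006  0.002]
[-0.07479306 -0.529663   -0.08065742] [-0.0747281   0.10104412  0.01292938]
```

View pics/w15.png

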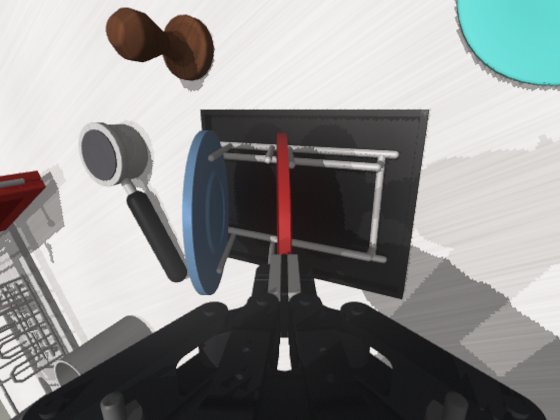

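```bash
python3 - <<'E'
from h import *
s=load('w15'); cv2.imwrite('pics/w15c.png',cv2.resize(s['image'][120:310,190:390],None,fx=3.1,fy=3.1,interpolation=cv2.INTER_CUBIC))
t=snap('side','s3'); cv2.imwrite('pics/s3c.png',cv2.resize(t['image'][190:380,180:380],None,fx=3.1,fy=3.1,interpolation=cv2.INTER_CUBIC))
E
```

```text
(no output)
```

View pics/w15c.png

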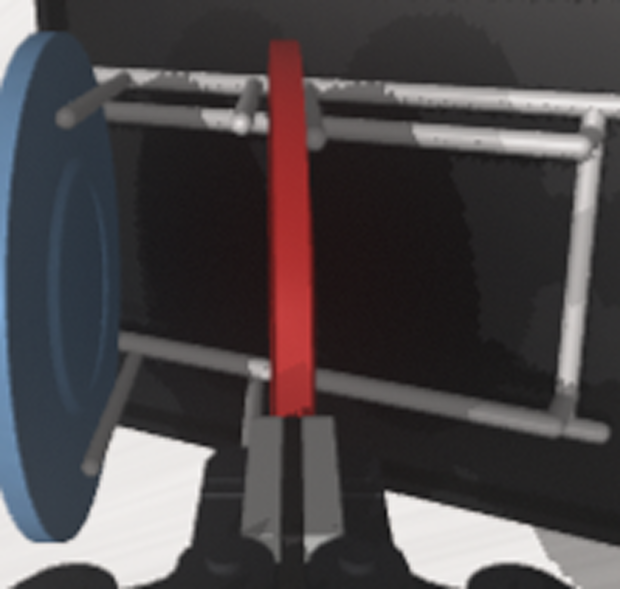

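View pics/s3c.png

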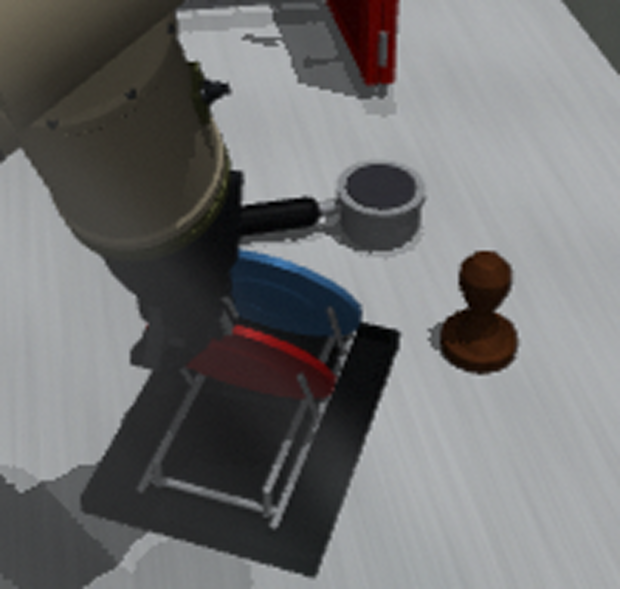

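```bash
python3 - <<'E'
from h import *
E={}
for n,roi in (('side0',(225,240,300,330)),('scene0',(340,185,395,240))):
    s=load(n); im=s['image'].astype(int); x0,y0,x1,y1=roi
    m=((im[...,2]>1.6*im[...,1]+10)&(im[...,2]>1.6*im[...,0]+10)).astype(np.uint8); k=np.zeros_like(m);k[y0:y1,x0:x1]=m[y0:y1,x0:x1]
    k=cv2.morphologyEx(k,cv2.MORPH_CLOSE,np.ones((5,5)))
    c=max(cv2.findContours(k,cv2.RETR_EXTERNAL,cv2.CHAIN_APPROX_NONE)[0],key=cv2.contourArea); 
    h=cv2.convexHull(c); e=cv2.fitEllipse(h); print(n,e,c.reshape(-1,2).min(0),c.reshape(-1,2).max(0)); E[n]=(s,e[0])
    u=np.array([-np.sin(LEAN),0,np.cos(LEAN)])
    pr=proj(s,[dr.w(np.array([-20,0,83])+65*(np.cos(t)*u+np.sin(t)*np.array([0,1,0]))) for t in np.linspace(0,6.28,60)]); print('pred',pr.min(0),pr.max(0),proj(s,[dr.w([-20,0,83])]))
print(tri(E['side0'][0],E['side0'][1],E['scene0'][0],E['scene0'][1]),dr.w([-20,0,83]))
E
```

```text
side0 ((258.1415710449219, 304.2471008300781), (19.725296020507812, 61.773685455322266), 107.98052215576172) [233 291] [287 317]
pred [224.46649518 290.62555126] [285.49775669 317.08863903] [[254.74690325 304.43219064]]
scene0 ((374.0396423339844, 213.25213623046875), (19.555206298828125, 37.01268005371094), 19.095672607421875) [363 195] [385 230]
pred [363.05982942 193.71954768] [384.30190546 230.83895341] [[373.36830591 212.21236526]]
(array([ 500.44076195, -410.76011862,   79.79604181]), np.float64(9.898389105991425)) [ 497.8        -409.82050808   83.        ]
```

```bash
python3 - <<'E'
from h import *
u=np.array([-np.sin(LEAN),0,np.cos(LEAN)])
for f in ('w14','w15'):
    s=load(f)
    for x in (-20,44): print(f,x,(proj(s,[dr.w(np.array([x,0,83])+65*(np.cos(t)*u+np.sin(t)*np.array([0,1,0]))) for t in np.linspace(-1.6,1.6,17)])).round(0).tolist())
p,R=pose();z=R.apply([0,0,1]);x=R.apply([1,0,0]);y=R.apply([0,1,0])
s=load('w15');print(proj(s,[p+11*x,p-19*z+11*x,p-38*z+11*x,p,p-19*z]).round(0).tolist())
for d in (-33,0,33): print(cup.o*0+0, dr.l(p-19*z))
E
```

```text
w14 -20 [[288.0, 131.0], [288.0, 134.0], [289.0, 141.0], [289.0, 153.0], [289.0, 170.0], [289.0, 190.0], [289.0, 212.0], [289.0, 236.0], [289.0, 258.0], [289.0, 277.0], [288.0, 292.0], [288.0, 301.0], [288.0, 307.0], [288.0, 308.0], [287.0, 305.0], [287.0, 299.0], [287.0, 291.0]]
w14 44 [[215.0, 129.0], [211.0, 131.0], [208.0, 137.0], [205.0, 147.0], [202.0, 161.0], [200.0, 179.0], [199.0, 198.0], [199.0, 219.0], [200.0, 238.0], [202.0, 255.0], [205.0, 269.0], [208.0, 278.0], [212.0, 284.0], [215.0, 286.0], [219.0, 284.0], [222.0, 280.0], [224.0, 274.0]]
w15 -20 [[283.0, 138.0], [283.0, 141.0], [283.0, 149.0], [283.0, 162.0], [283.0, 180.0], [283.0, 202.0], [283.0, 227.0], [283.0, 252.0], [283.0, 276.0], [283.0, 295.0], [283.0, 310.0], [283.0, 320.0], [283.0, 325.0], [283.0, 324.0], [283.0, 321.0], [283.0, 314.0], [283.0, 304.0]]
w15 44 [[207.0, 135.0], [203.0, 137.0], [198.0, 144.0], [194.0, 155.0], [191.0, 170.0], [189.0, 189.0], [187.0, 210.0], [187.0, 232.0], [189.0, 252.0], [191.0, 270.0], [195.0, 284.0], [199.0, 293.0], [203.0, 299.0], [207.0, 300.0], [211.0, 298.0], [215.0, 293.0], [218.0, 285.0]]
[[285.0, 229.0], [286.0, 242.0], [286.0, 258.0], [285.0, 245.0], [286.0, 260.0]]
[0. 0. 0.] [-44.36041332  -3.03467742 130.2139899 ]
[0. 0. 0.] [-44.36041332  -3.03467742 130.2139899 ]
[0. 0. 0.] [-44.36041332  -3.03467742 130.2139899 ]
```

```bash
python3 - <<'E'
from h import *
s=load('w15'); p,R=pose()
for y in (254,268,290):
    c,d=ray(s,(285,y)); c=R.inv().apply(c-p); d=R.inv().apply(d)
    print(y,[(x,(c+d*(x-c[0])/d[0]).round(1).tolist()) for x in (11,0,-11)])
E
```

```text
254 [(11, [11.0, -0.4, -33.8]), (0, [0.0, -0.3, -11.9]), (-11, [-11.0, -0.2, 9.9])]
268 [(11, [11.0, -0.4, -47.9]), (0, [0.0, -0.3, -28.3]), (-11, [-11.0, -0.3, -8.6])]
290 [(11, [11.0, -0.5, -65.7]), (0, [0.0, -0.4, -48.9]), (-11, [-11.0, -0.4, -32.1])]
```

```bash
python3 - <<'E'
from h import *
s=load('side0'); R=down(167.0); p=np.array([134.7,584.05,200.05])
z=R.apply([0,0,1]);y=R.apply([0,1,0])
print('side0',proj(s,[p,p-13*z+42*y,p-13*z-42*y]).round(1).tolist())
cv2.imwrite('pics/a.png',cv2.resize(s['image'][20:120,60:160],None,fx=5,fy=5,interpolation=cv2.INTER_CUBIC))
s=load('s2'); R=Ro.from_euler('xyz',[-179.2,-24.6,87],degrees=True); p=np.array([617.187,32.755,346.513]);z=R.apply([0,0,1]);y=R.apply([0,1,0])
print('s2',proj(s,[p,p-7*z+24*y,p-7*z-24*y]).round(1).tolist())
cv2.imwrite('pics/b.png',cv2.resize(s['image'][20:120,220:320],None,fx=5,fy=5,interpolation=cv2.INTER_CUBIC))
E
```

```text
side0 [[114.5, 104.8], [117.7, 97.9], [109.6, 105.0]]
s2 [[269.8, 105.1], [278.9, 102.8], [260.8, 103.4]]
```

View pics/a.png

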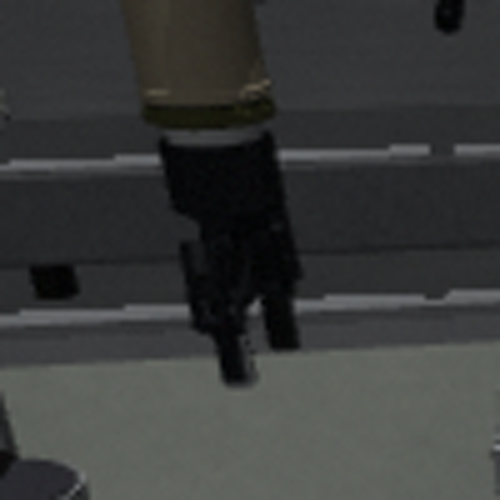

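View pics/b.png

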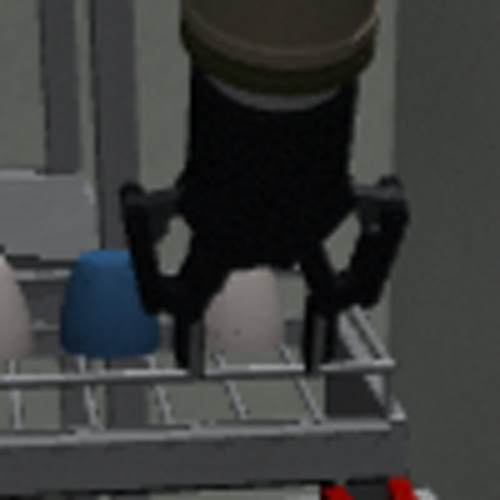

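```bash
sed -i 's/def tcp(g,R): return np.array(g)+R.apply(\[0,0,19\])/def tcp(g,R): return np.array(g)+R.apply([0,0,19+32])/' h.py; python3 - <<'E'
from h import *
check(drain(-20,54,-1,0))
for y in (20.7,68.7):
  for phi in (30,40):
    for dx,dz in ((0,0),(-120,20)): print('slot',y,phi,dx,ik(*slot(y,phi,54,dx,dz)))
E
```

```text
err mm [ -4.7 -14.4  27.4] tool [-3.3 -1.6 31.1] rotvec [ 0.003 -0.006  0.002]
slot 20.7 30 0 (array([-14.8,  15.6, 112.4,  59.8,  79.8, -38.2]), array([494., -78., 285.]), np.True_)
slot 20.7 30 -120 (array([-27.7,  16.3, 108.7,  52.4,  90. , -41.5]), array([ 486., -197.,  305.]), np.True_)
slot 20.7 40 0 (array([-10.3,   8.7, 112.8,  52.1,  74.8, -28.6]), array([497., -38., 341.]), np.True_)
slot 20.7 40 -120 (array([-23.6,   8.8, 110.2,  46.3,  85.2, -34.3]), array([ 489., -158.,  361.]), np.True_)
slot 68.7 30 0 (array([-16. ,   9.3, 120. ,  59.3,  79.9, -39.8]), array([446., -74., 285.]), np.True_)
slot 68.7 30 -120 (array([-30. ,  10.4, 115.9,  51. ,  90.8, -43.6]), array([ 438., -194.,  305.]), np.True_)
slot 68.7 40 0 (array([-10.9,   1.6, 120.4,  51.9,  74.9, -29.4]), array([449., -35., 341.]), np.True_)
slot 68.7 40 -120 (array([-25.6,   1.9, 117.5,  45.5,  86.1, -35.9]), array([ 441., -154.,  361.]), np.True_)
```

Emit:
carry_out --increments '[[[0,0,-0.006],[0,0,0],0.7],[[0,-0.001,0],[0,0,0],0.6],[[0,0,0],[0,0,0],0.55]]'

```text
time: 11.7
tool_pos: [491.5, -427.2, 119.8]
tcp_rot: [-154.4, -0.4, -30.0]
ft_force: [-0.0, -0.2, 0.5]
finger_gap: 38.0
```

```bash
python3 - <<'E'
from h import *
check(drain(-20,54,-1,0))
s=snap('wrist','w16'); cv2.imwrite('pics/w16c.png',cv2.resize(s['image'][120:340,170:400],None,fx=2.7,fy=2.7,interpolation=cv2.INTER_CUBIC))
E
```

```text
err mm [ -5.7 -16.2  34.1] tool [-3.5 -0.5 38. ] rotvec [ 0.004 -0.007  0.002]
```

View pics/w16c.png

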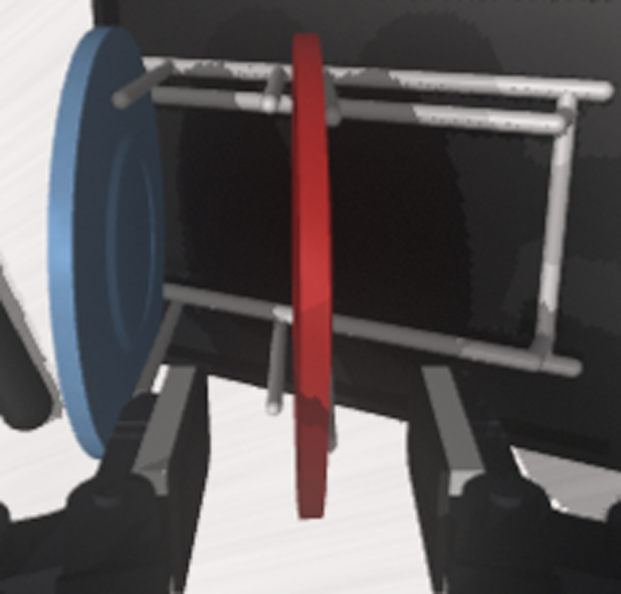

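Emit:
carry_out --increments '[[[-0.001,0,0.013],[0.002,-0.003,0],0.55],[[-0.001,0,0.013],[0,-0.002,0],0.55],[[0,0,0.007],[0,0,0],0.6],[[0,0,0],[0,0,0],0.65]]'

```text
time: 12.15
tool_pos: [497.3, -412.1, 86.5]
tcp_rot: [-154.3, -0.1, -29.9]
ft_force: [0.5, 0.9, -0.2]
finger_gap: 29.6
```

```bash
python3 - <<'E'
from h import *
check(drain(-20,54,-1,0))
s=snap('wrist','w17'); cv2.imwrite('pics/w17c.png',cv2.resize(s['image'][120:340,170:400],None,fx=2.7,fy=2.7,interpolation=cv2.INTER_CUBIC))
E
```

```text
err mm [ 0.1 -1.2  0.8] tool [-0.7 -0.5  1.1] rotvec [ 0.001 -0.     0.002]
```

View pics/w17c.png

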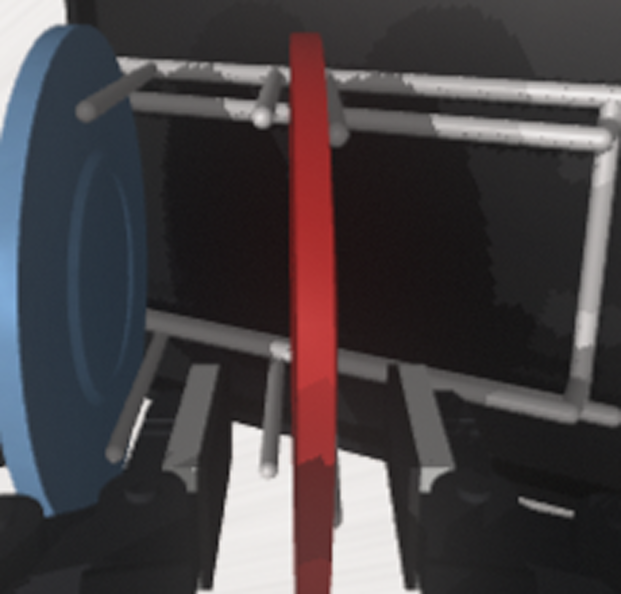

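Emit:
carry_out --increments '[[[0,0,0],[0,0,0],0.8],[[0,0,0],[0,0,0],0.9],[[0,0,0],[0,0,0],1],[[0,0,0],[0,0,0],1]]' --newtons 45

```text
time: 12.6
tool_pos: [497.5, -412.4, 87.6]
tcp_rot: [-154.3, -0.1, -29.9]
ft_force: [-1.2, 1.9, -1.9]
finger_gap: 5.7
```

```bash
python3 - <<'E'
from h import *
check(drain(-20,54,-1,0)); print(r.sense()['wrist_torque'])
s=snap('wrist','w18'); cv2.imwrite('pics/w18c.png',cv2.resize(s['image'][120:340,170:400],None,fx=2.7,fy=2.7,interpolation=cv2.INTER_CUBIC))
E
```

```text
err mm [ 0.3 -1.5  1.9] tool [-1.  -0.2  2.2] rotvec [ 0.001 -0.001  0.003]
[-0.12669194  0.20545726  0.02926587]
```

View pics/w18c.png

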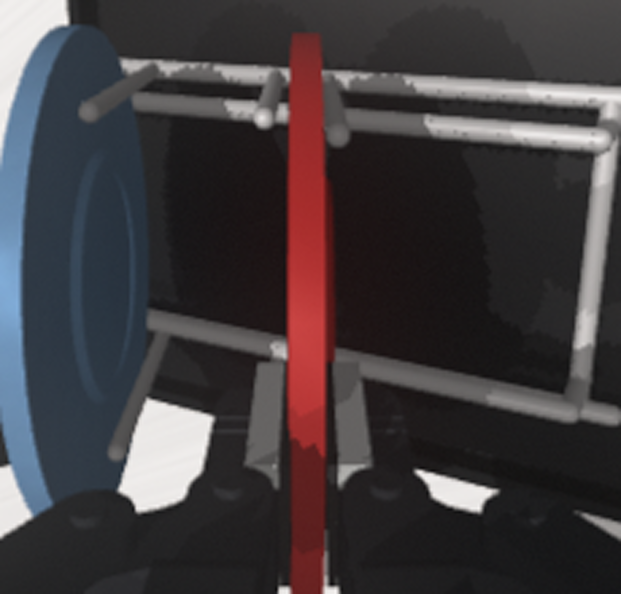

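Emit:
carry_out --increments '[[[0,0,-0.008],[0,0,0],1],[[0,0,-0.015],[0,0,0],1],[[0,0,-0.025],[0,0,0],1],[[0,0,-0.035],[0,0,0],1],[[0,0,-0.035],[0,0,0],1],[[0,0,-0.035],[0,0,0],1]]'

```text
time: 13.25
tool_pos: [460.4, -469.8, 227.1]
tcp_rot: [-154.1, 0.5, -29.8]
ft_force: [-0.3, -0.4, -3.4]
finger_gap: 5.4
```

```bash
python3 - <<'E'
from h import *
snap('wrist','w19')
jplan(slot(20.7,40,54,-200,40),clos=1)
E
```

```text
ok True [-31.6  10.4 105.8  42.7  92.1 -37.4]
[[[-0.001, -0.029, 0.023], [0.029, -0.013, -0.131], 1], [[0.001, -0.028, 0.023], [0.03, -0.011, -0.13], 1], [[0.003, -0.028, 0.024], [0.031, -0.008, -0.129], 1], [[0.005, -0.027, 0.024], [0.032, -0.005, -0.127], 1], [[0.006, -0.026, 0.025], [0.032, -0.003, -0.126], 1], [[0.008, -0.025, 0.025], [0.032, 0.0, -0.124], 1], [[0.009, -0.024, 0.026], [0.032, 0.003, -0.123], 1], [[0.01, -0.023, 0.026], [0.032, 0.006, -0.121], 1], [[0.011, -0.021, 0.026], [0.031, 0.009, -0.12], 1], [[0.012, -0.02, 0.026], [0.03, 0.011, -0.118], 1], [[0.012, -0.019, 0.027], [0.029, 0.014, -0.117], 1], [[0.013, -0.019, 0.027], [0.027, 0.016, -0.116], 1], [[0.013, -0.018, 0.027], [0.026, 0.018, -0.114], 1], [[0.014, -0.017, 0.027], [0.024, 0.02, -0.113], 1], [[0.014, -0.016, 0.027], [0.022, 0.022, -0.111], 1], [[0.015, -0.015, 0.026], [0.02, 0.023, -0.11], 1]]
16 rows; path [[460.0, -474.0, 234.0], [492.0, -410.0, 218.0], [517.0, -343.0, 203.0], [534.0, -274.0, 188.0], [543.0, -204.0, 175.0], [544.0, -134.0, 162.0], [538.0, -66.0, 150.0], [524.0, 1.0, 139.0], [503.0, 65.0, 128.0]]
```

View pics/w19.png

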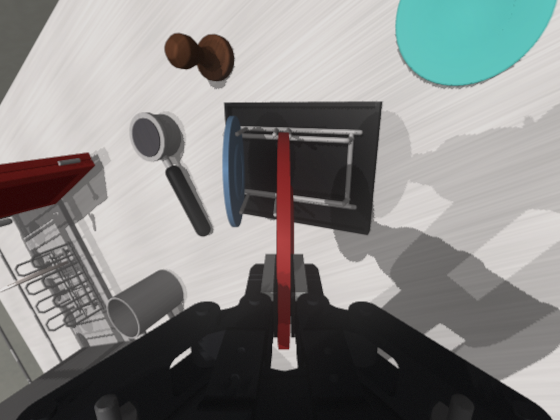

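Emit:
carry_out --increments '[[[0,0,-0.04],[0,0,0],1],[[0,0,-0.04],[0,0,0],1]]'

```text
time: 13.5
tool_pos: [441.1, -502.6, 305.2]
tcp_rot: [-154.3, 0.3, -29.9]
ft_force: [0.1, -0.3, -1.3]
finger_gap: 5.9
```

```bash
python3 - <<'E'
from h import *
jplan(slot(20.7,40,54,-200,110),clos=1)
E
```

```text
ok True [-31.6   4.8 103.8  43.1  97.7 -32.2]
[[[0.001, -0.031, 0.022], [0.028, -0.012, -0.132], 1], [[0.003, -0.03, 0.023], [0.029, -0.01, -0.131], 1], [[0.005, -0.029, 0.024], [0.03, -0.007, -0.129], 1], [[0.007, -0.028, 0.025], [0.031, -0.005, -0.128], 1], [[0.008, -0.027, 0.026], [0.032, -0.002, -0.126], 1], [[0.01, -0.026, 0.026], [0.032, 0.001, -0.125], 1], [[0.011, -0.025, 0.027], [0.032, 0.003, -0.123], 1], [[0.012, -0.024, 0.027], [0.031, 0.006, -0.122], 1], [[0.012, -0.022, 0.028], [0.031, 0.009, -0.12], 1], [[0.013, -0.021, 0.028], [0.03, 0.011, -0.118], 1], [[0.014, -0.02, 0.028], [0.029, 0.014, -0.117], 1], [[0.014, -0.019, 0.029], [0.027, 0.016, -0.115], 1], [[0.014, -0.018, 0.029], [0.026, 0.018, -0.114], 1], [[0.014, -0.018, 0.029], [0.024, 0.02, -0.112], 1], [[0.015, -0.017, 0.029], [0.022, 0.022, -0.11], 1], [[0.015, -0.017, 0.029], [0.02, 0.023, -0.109], 1]]
16 rows; path [[441.0, -503.0, 305.0], [479.0, -437.0, 291.0], [508.0, -368.0, 278.0], [529.0, -296.0, 265.0], [541.0, -222.0, 251.0], [545.0, -148.0, 238.0], [539.0, -75.0, 224.0], [525.0, -4.0, 211.0], [503.0, 65.0, 197.0]]
```

Emit:
carry_out --increments '[[[0.001,-0.031,0.022],[0.028,-0.012,-0.132],1],[[0.003,-0.03,0.023],[0.029,-0.01,-0.131],1],[[0.005,-0.029,0.024],[0.03,-0.007,-0.129],1],[[0.007,-0.028,0.025],[0.031,-0.005,-0.128],1],[[0.008,-0.027,0.026],[0.032,-0.002,-0.126],1],[[0.01,-0.026,0.026],[0.032,0.001,-0.125],1],[[0.011,-0.025,0.027],[0.032,0.003,-0.123],1],[[0.012,-0.024,0.027],[0.031,0.006,-0.122],1],[[0.012,-0.022,0.028],[0.031,0.009,-0.12],1]]'

```text
time: 14.4
tool_pos: [542.8, -192.1, 255.6]
tcp_rot: [-155.7, -31.0, 32.8]
ft_force: [0.4, -0.2, -2.5]
finger_gap: 6.0
```

```bash
python3 - <<'E'
from h import *
jplan(slot(20.7,40,54,-200,90),clos=1)
E
```

```text
ok True [-31.6   6.3 104.5  43.   96.1 -33.7]
[[[0.013, -0.019, 0.032], [0.034, 0.014, -0.113], 1], [[0.013, -0.019, 0.032], [0.032, 0.017, -0.111], 1], [[0.013, -0.018, 0.032], [0.031, 0.019, -0.109], 1], [[0.013, -0.018, 0.033], [0.029, 0.021, -0.107], 1], [[0.013, -0.017, 0.033], [0.027, 0.023, -0.105], 1], [[0.013, -0.017, 0.032], [0.024, 0.024, -0.103], 1], [[0.013, -0.017, 0.032], [0.022, 0.026, -0.101], 1]]
7 rows; path [[543.0, -192.0, 256.0], [544.0, -117.0, 232.0], [535.0, -42.0, 210.0], [516.0, 30.0, 188.0]]
```

Emit:
carry_out --increments '[[[0.013,-0.019,0.032],[0.034,0.014,-0.113],1],[[0.013,-0.019,0.032],[0.032,0.017,-0.111],1],[[0.013,-0.018,0.032],[0.031,0.019,-0.109],1],[[0.013,-0.018,0.033],[0.029,0.021,-0.107],1],[[0.013,-0.017,0.033],[0.027,0.023,-0.105],1],[[0.013,-0.017,0.032],[0.024,0.024,-0.103],1],[[0.013,-0.017,0.032],[0.022,0.026,-0.101],1],[[0,0,0],[0,0,0],1]]'

```text
time: 15.2
tool_pos: [500.4, 73.1, 179.0]
tcp_rot: [177.7, -49.8, 89.7]
ft_force: [0.4, -0.5, -2.7]
finger_gap: 5.8
```

```bash
python3 - <<'E'
from h import *
check(slot(20.7,40,54,-200,90)); T=slot(20.7,40,54,-190,35);plan([(T[0],T[1],30)])
s=snap('wrist','w20'); cv2.imwrite('pics/w20b.png',cv2.resize(s['image'],(800,600),interpolation=cv2.INTER_CUBIC))
E
```

```text
err mm [-3.   8.4  1.6] tool [-6.7  3.2 -5.2] rotvec [-0.005  0.003  0.039]
[[-0.021, 0.001, 0.019], [-0.003, 0.001, 0.019]]
[[-0.021, 0.001, 0.019], [-0.003, 0.001, 0.019]]
2 rows
```

View pics/w20b.png

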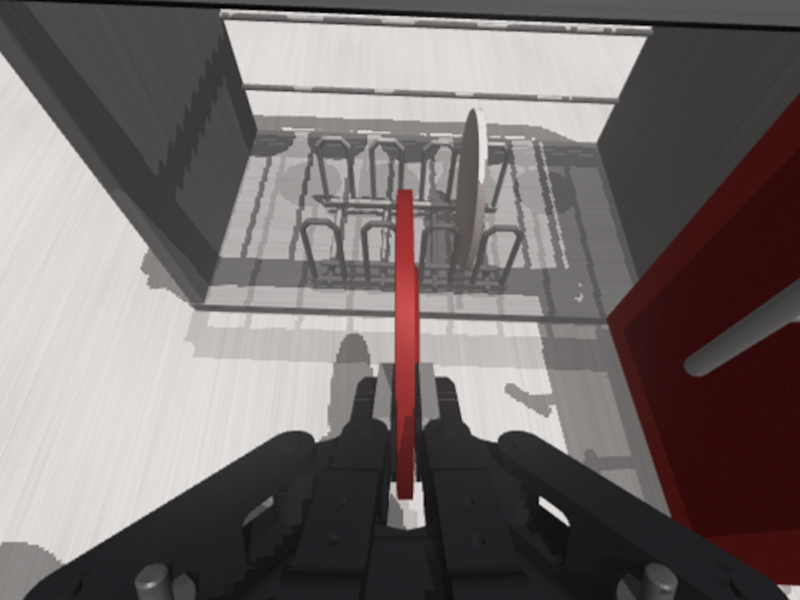

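```bash
python3 - <<'E'
from h import *
T=slot(20.7,40,56,-150,32);T2=slot(20.7,40,56,-125,28);plan([(T[0],T[1],25),(T2[0],T2[1],15)])
E
```

```text
[[-0.006, 0.0, 0.024], [-0.001, 0.002, 0.012]]
[[-0.006, 0.0, 0.024], [-0.001, 0.002, 0.012]]
[[-0.006, 0.001, 0.024], [-0.001, 0.002, 0.012]]
[[0.007, 0.0, 0.011], [0.0, 0.0, 0.0]]
[[0.007, -0.0, 0.011], [0.0, -0.0, 0.0]]
5 rows
```

Emit:
carry_out --increments '[[[-0.006,0,0.024],[-0.001,0.002,0.013],1],[[-0.006,0,0.024],[-0.001,0.002,0.013],1],[[-0.006,0.001,0.024],[-0.001,0.002,0.013],1],[[0.007,0,0.009],[0,0,0],1],[[0,0,0],[0,0,0],1]]'

```text
time: 15.75
tool_pos: [514.5, 119.9, 123.8]
tcp_rot: [179.2, -49.5, 86.2]
ft_force: [-0.0, 0.0, -2.8]
finger_gap: 5.8
```

```bash
python3 - <<'E'
from h import *
check(slot(20.7,40,56,-125,28))
s=snap('wrist','w21'); cv2.imwrite('pics/w21b.png',cv2.resize(s['image'][60:330,140:420],None,fx=2.8,fy=2.2,interpolation=cv2.INTER_CUBIC))
E
```

```text
err mm [  6.3 -18.1   7.2] tool [ 6.  -7.8 18. ] rotvec [ 0.014  0.009 -0.   ]
```

View pics/w21b.png

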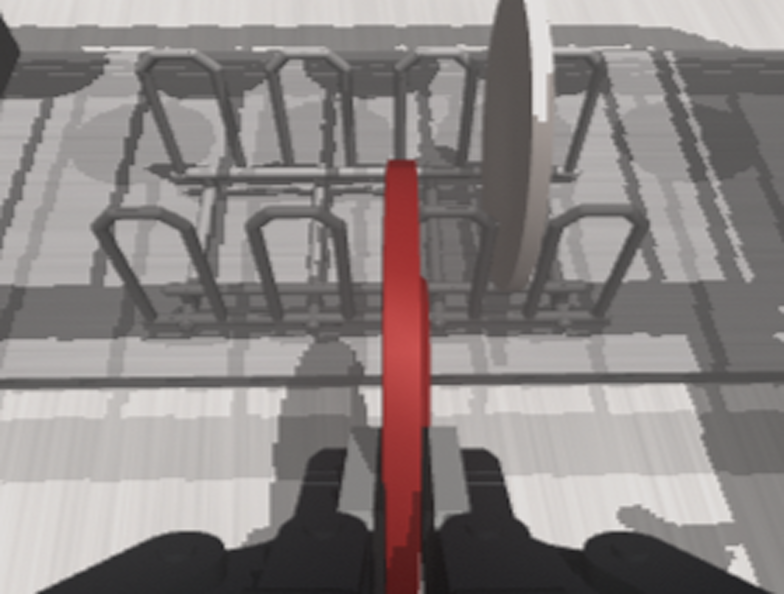

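```bash
python3 - <<'E'
from h import *
s=load('w21');U=lambda a,b:(140+(a+.5)/2.8-.5,60+(b+.5)/2.2-.5)
for z in (84,88):
    print(z,[cup.l(onz(s,U(x,y),z)).round(1).tolist() for x,y in ((222,228),(372.5,228),(523,228),(241,75),(373.5,75))])
T=slot(20.7,40,56,-125,28)
plan([(T[0],T[1],12)])
E
```

```text
84 [[-88.2, 69.2, 84.0], [-88.4, 21.1, 84.0], [-88.6, -27.2, 84.0], [6.1, 71.3, 84.0], [6.1, 21.4, 84.0]]
88 [[-91.6, 68.2, 88.0], [-91.7, 21.0, 88.0], [-91.9, -26.4, 88.0], [1.0, 70.2, 88.0], [1.0, 21.3, 88.0]]
[[0.003, -0.004, 0.009], [0.007, 0.005, -0.0]]
[[0.003, -0.004, 0.009], [0.007, 0.005, -0.0]]
2 rows
```

Emit:
carry_out --increments '[[[0.003,-0.005,0.004],[0.008,0.005,0],1],[[0.003,-0.004,0.004],[0.008,0.005,0],1],[[0,0,0],[0,0,0],1]]'

```text
time: 16.1
tool_pos: [507.9, 128.2, 126.1]
tcp_rot: [179.7, -50.0, 86.5]
ft_force: [0.2, 0.4, -2.5]
finger_gap: 5.5
```

```bash
python3 - <<'E'
from h import *
check(slot(21.1,40,56,-125,28))
s=snap('wrist','w22'); cv2.imwrite('pics/w22b.png',cv2.resize(s['image'][60:330,140:420],None,fx=2.8,fy=2.2,interpolation=cv2.INTER_CUBIC))
T=slot(21.1,40,56,-125,28)
plan([(slot(21.1,40,56,-90,28)[0],T[1],12)])
E
```

```text
err mm [ 0.1 -9.8  9.5] tool [-1.  -0.8 13.6] rotvec [0.002 0.001 0.003]
[[0.005, -0.0, 0.01], [0.001, 0.0, 0.001]]
[[0.005, -0.0, 0.01], [0.001, 0.0, 0.001]]
[[0.005, -0.0, 0.01], [0.001, 0.0, 0.001]]
[[0.005, -0.0, 0.01], [0.001, 0.0, 0.001]]
4 rows
```

View pics/w22b.png

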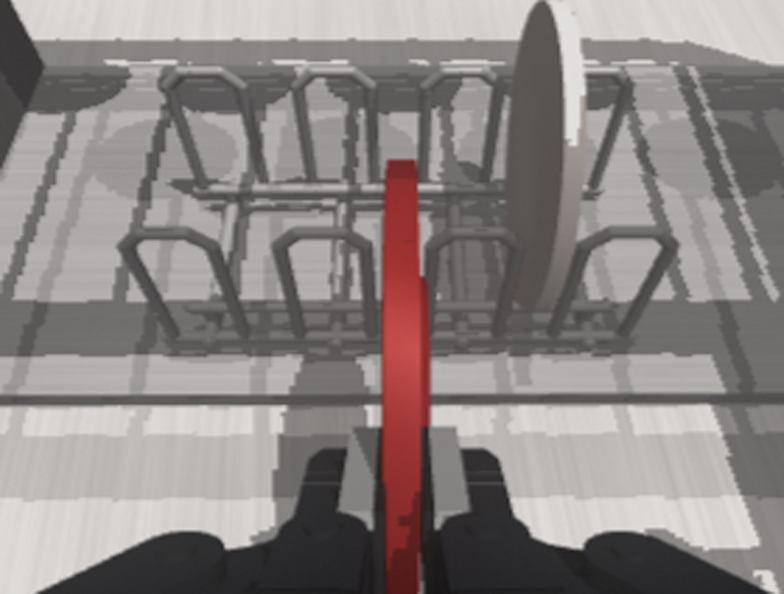

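```bash
python3 - <<'E'
from h import *
s=load('w22');p,R=pose()
for rg in (52,54,56,58,60):
    c=p+R.apply([0,0,rg-51]); pr=proj(s,[c+R.apply([65*np.cos(t),0,65*np.sin(t)]) for t in np.linspace(0,6.28,100)]); print(rg,pr[:,1].min().round(1),pr[:,1].max().round(1),end=' | ')
pr=None
m=s['image'].astype(int); mm=(m[...,2]>1.7*m[...,1])&(m[...,2]>1.7*m[...,0])&(m[...,2]>50); ys,xs=np.nonzero(mm[:,270:300]); print(ys.min(),ys.max())
E
```

```text
52 138.6 363.3 | 54 138.2 360.3 | 56 137.9 357.4 | 58 137.6 354.5 | 60 137.3 351.8 | 133 348
```

```bash
python3 - <<'E'
from h import *
from scipy.optimize import fsolve
s=load('w22');p,R=pose();t=np.linspace(0,6.28,400)
def f(v):
    c=p+R.apply([v[0],0,v[1]-51]); y=proj(s,c+R.apply(np.c_[65*np.cos(t),0*t,65*np.sin(t)]))[:,1]; return [y.min()-132.5,y.max()-348.5]
v=fsolve(f,[2,56]);print(v)
print('center world',p+R.apply([v[0],0,v[1]-51]),cup.l(p+R.apply([v[0],0,v[1]-51])))
E
```

```text
[ 2.78696071 59.45115233]
center world [508.76311592 136.17788502 122.91981755] [-171.62535336   20.00658763  122.91981755]
```

```bash
cat >> h.py <<'E'
def slotc(y,phi,rg,cx,dx=0,dz=0,rx=-41.2):
    T=slot(y,phi,rg,dx,dz,rx); return T[0]-T[1].apply([cx,0,0]),T[1]
E
python3 - <<'E'
from h import *
T=slotc(21.1,40,59.5,2.8,-85,25);plan([(T[0],T[1],15)])
E
```

```text
[[0.005, -0.0, 0.011], [0.001, 0.0, 0.001]]
[[0.005, -0.0, 0.011], [0.001, 0.0, 0.001]]
[[0.005, -0.0, 0.011], [0.001, 0.0, 0.001]]
[[0.005, -0.0, 0.011], [0.001, 0.0, 0.001]]
4 rows
```

Emit:
carry_out --increments '[[[0.005,0,0.011],[0.001,0,0.001],1],[[0.005,0,0.011],[0.001,0,0.001],1],[[0.005,0,0.011],[0.001,0,0.001],1],[[0,0,0],[0,0,0],1]]'

```text
time: 16.55
tool_pos: [511.0, 165.4, 115.9]
tcp_rot: [-180.0, -49.9, 86.2]
ft_force: [-0.6, 0.3, -2.2]
finger_gap: 5.5
```

```bash
python3 - <<'E'
from h import *
T=slotc(21.1,40,59.5,2.8,-85,25);check(T);T=slotc(21.1,40,59.5,2.8,0,25);plan([(T[0],T[1],15)])
s=snap('wrist','w23'); cv2.imwrite('pics/w23b.png',cv2.resize(s['image'][60:330,140:420],None,fx=2.8,fy=2.2,interpolation=cv2.INTER_CUBIC))
E
```

```text
err mm [ 0.9 -7.8  2.2] tool [ 3.3 -1.4  7.3] rotvec [ 0.     0.001 -0.   ]
[[0.008, -0.0, 0.01], [0.0, 0.0, -0.0]]
[[0.008, -0.0, 0.01], [0.0, 0.0, -0.0]]
[[0.008, -0.0, 0.01], [0.0, 0.0, -0.0]]
[[0.008, -0.0, 0.01], [0.0, 0.0, -0.0]]
[[0.008, -0.0, 0.01], [0.0, 0.0, -0.0]]
[[0.008, -0.0, 0.01], [0.0, 0.0, -0.0]]
[[0.008, -0.0, 0.01], [0.0, 0.0, -0.0]]
7 rows
```

View pics/w23b.png

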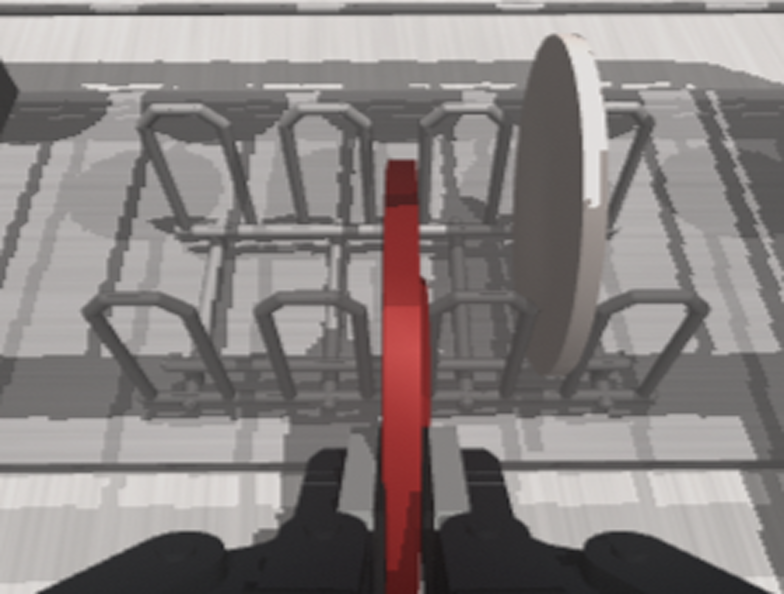

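Emit:
carry_out --increments '[[[0.008,-0.0005,0.01],[0,0,0],1],[[0.008,-0.0005,0.01],[0,0,0],1],[[0.008,0,0.01],[0,0,0],1],[[0.008,0,0.01],[0,0,0],1],[[0,0,0],[0,0,0],1]]'

```text
time: 17.1
tool_pos: [513.5, 220.7, 114.7]
tcp_rot: [-180.0, -49.9, 86.2]
ft_force: [0.5, -0.1, -2.6]
finger_gap: 5.3
```

```bash
python3 - <<'E'
from h import *
T=slotc(21.1,40,59.5,2.8,0,25);check(T);plan([(T[0],T[1],15)])
s=snap('wrist','w24'); cv2.imwrite('pics/w24b.png',cv2.resize(s['image'][60:330,140:420],None,fx=2.8,fy=2.2,interpolation=cv2.INTER_CUBIC))
E
```

```text
err mm [ -2.2 -37.4   1. ] tool [23.3 -0.2 29.3] rotvec [-0.     0.001 -0.   ]
[[0.008, -0.0, 0.01], [-0.0, 0.0, -0.0]]
[[0.008, -0.0, 0.01], [-0.0, 0.0, -0.0]]
[[0.008, -0.0, 0.01], [-0.0, 0.0, -0.0]]
3 rows
```

View pics/w24b.png

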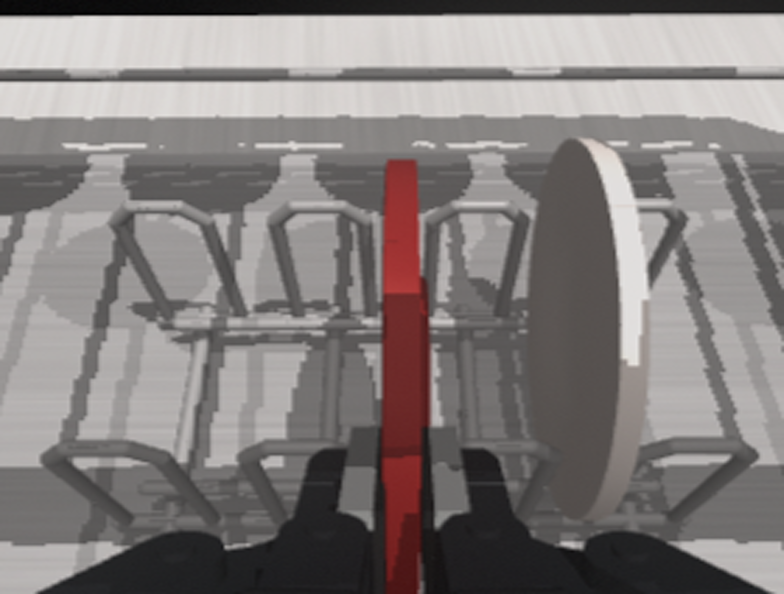

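Emit:
carry_out --increments '[[[0.008,0,0.01],[0,0,0],1],[[0.008,0,0.01],[0,0,0],1],[[0.004,0,0.005],[0,0,0],1],[[0,0,0],[0,0,0],1]]'

```text
time: 17.55
tool_pos: [516.0, 254.6, 113.9]
tcp_rot: [180.0, -49.9, 86.2]
ft_force: [0.2, 0.9, -2.2]
finger_gap: 5.8
```

```bash
python3 - <<'E'
from h import *
T=slotc(21.1,40,59.5,2.8,0,25);check(T);T=slotc(21.1,40,59.5,2.8,0,3);plan([(T[0],T[1],8)])
s=snap('wrist','w25'); cv2.imwrite('pics/w25b.png',cv2.resize(s['image'][60:330,140:420],None,fx=2.8,fy=2.2,interpolation=cv2.INTER_CUBIC))
E
```

```text
err mm [ 0.2 -3.5  0.2] tool [ 2.1 -0.5  2.8] rotvec [0.    0.002 0.   ]
[[-0.005, -0.0, 0.006], [0.0, 0.001, 0.0]]
[[-0.005, -0.0, 0.006], [0.0, 0.001, 0.0]]
[[-0.005, -0.0, 0.006], [0.0, 0.001, 0.0]]
3 rows
```

View pics/w25b.png

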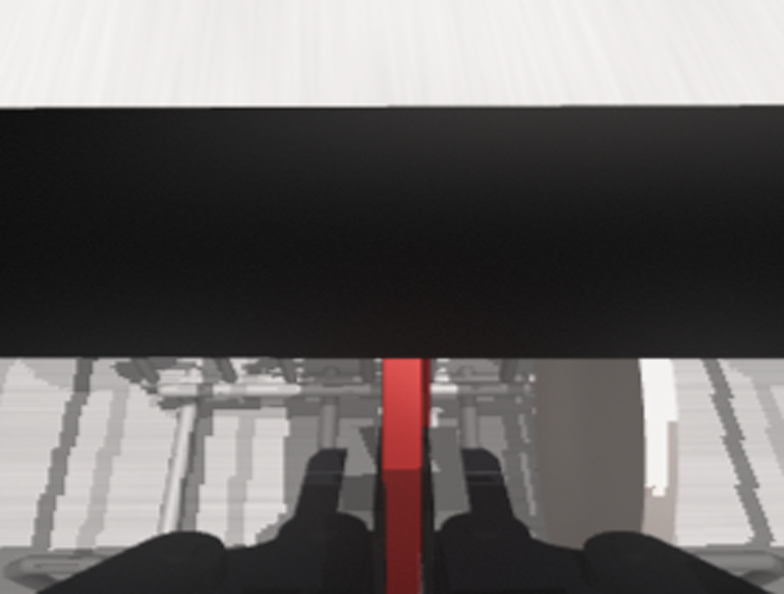

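Emit:
carry_out --increments '[[[-0.003,0,0.006],[0,0.001,0],1],[[-0.004,0,0.006],[0,0,0],1],[[-0.004,0,0.004],[0,0,0],1],[[0,0,0],[0,0,0],1]]'

```text
time: 18.0
tool_pos: [516.4, 259.0, 93.1]
tcp_rot: [180.0, -49.9, 86.1]
ft_force: [0.2, 0.0, -2.8]
finger_gap: 5.5
```

```bash
python3 - <<'E'
from h import *
T=slotc(21.1,40,59.5,2.8,0,0);check(T);plan([(T[0],T[1],3)])
E
```

```text
err mm [0.7 0.9 4.3] tool [-3.9 -0.6  2.1] rotvec [ 0.001  0.001 -0.001]
[[-0.002, -0.0, 0.001], [0.0, 0.001, -0.0]]
[[-0.002, -0.0, 0.001], [0.0, 0.001, -0.0]]
2 rows
```

Emit:
carry_out --increments '[[[-0.001,0,0.001],[0,0,0],1],[[-0.001,0,0.001],[0,0,0],1],[[0,0,0],[0,0,0],1]]'

```text
time: 18.3
tool_pos: [516.4, 258.9, 89.6]
tcp_rot: [-179.9, -49.9, 86.0]
ft_force: [0.4, 0.8, -2.3]
finger_gap: 5.8
```

```bash
python3 - <<'E'
from h import *
T=slotc(21.1,40,59.5,2.8,0,0);check(T)
s=snap('side','s4'); cv2.imwrite('pics/s4c.png',cv2.resize(s['image'][60:240,150:320],None,fx=3.3,fy=3.3,interpolation=cv2.INTER_CUBIC))
E
```

```text
err mm [0.7 0.8 0.9] tool [-1.2 -0.6 -0.1] rotvec [ 0.001  0.001 -0.002]
```

View pics/s4c.png

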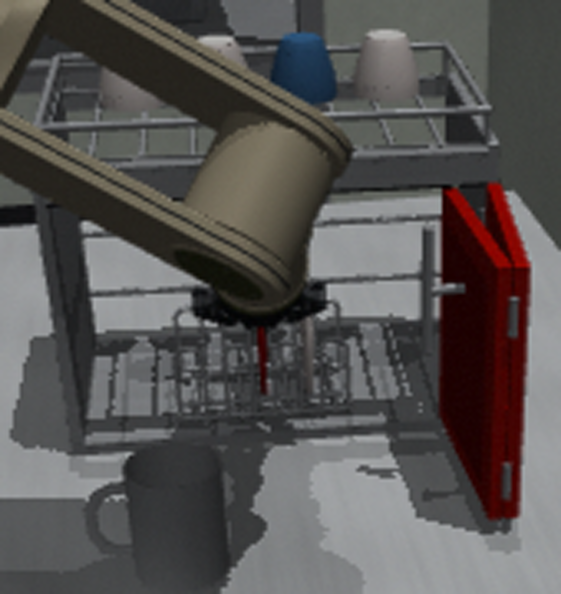

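Emit:
carry_out --increments '[[[-0.001,0,0.0008],[0,0,0],1],[[-0.0005,0,0.0004],[0,0,0],1],[[0,0,0],[0,0,0],1]]'

```text
time: 18.65
tool_pos: [516.9, 258.7, 88.3]
tcp_rot: [180.0, -50.0, 86.1]
ft_force: [-0.4, -0.3, -2.1]
finger_gap: 5.8
```

Emit:
carry_out --increments '[[[-0.001,0,0.0008],[0,0,0],1],[[-0.001,0,0.0008],[0,0,0],1],[[0,0,0],[0,0,0],1]]'

```text
time: 18.95
tool_pos: [517.6, 258.6, 88.1]
tcp_rot: [179.8, -50.1, 86.3]
ft_force: [-1.5, -0.8, -0.7]
finger_gap: 5.7
```

Emit:
carry_out --increments '[[[-0.001,0,0.0008],[0,0,0],1],[[0,0,0],[0,0,0],1]]'

```text
time: 19.15
tool_pos: [518.1, 258.4, 87.9]
tcp_rot: [179.7, -50.1, 86.4]
ft_force: [-1.7, -1.6, 1.3]
finger_gap: 5.4
```

```bash
python3 - <<'E'
from h import *
T=slotc(21.1,40,59.5,2.8,0,0);check(T); print(r.sense()['ft_force'],r.sense()['wrist_torque'])
E
```

```text
err mm [ 2.3  0.3 -0.8] tool [ 0.3 -2.3 -0.9] rotvec [ 0.002 -0.002  0.002]
[-1.73683242 -1.63383593  1.27863007] [-0.47386555  0.53434401  0.50912193]
```

Emit:
carry_out --increments '[[[0,-0.0015,0],[0,0,0],1],[[0,0,0],[0,0,0],0.93],[[0,0,0],[0,0,0],0.88],[[0,0,0],[0,0,0],0.82],[[0,0,0],[0,0,0],0.75]]'

```text
time: 19.65
tool_pos: [517.4, 258.7, 88.0]
tcp_rot: [179.6, -50.1, 86.5]
ft_force: [-0.4, -1.1, 1.0]
finger_gap: 21.2
```

```bash
python3 - <<'E'
from h import *
T=slotc(21.1,40,59.5,2.8,0,0);check(T)
s=snap('wrist','w26');s=snap('side','s5')
E
```

```text
err mm [ 1.7  0.6 -0.7] tool [ 0.1 -1.6 -1. ] rotvec [ 0.004 -0.002  0.003]
```

View pics/w26.png

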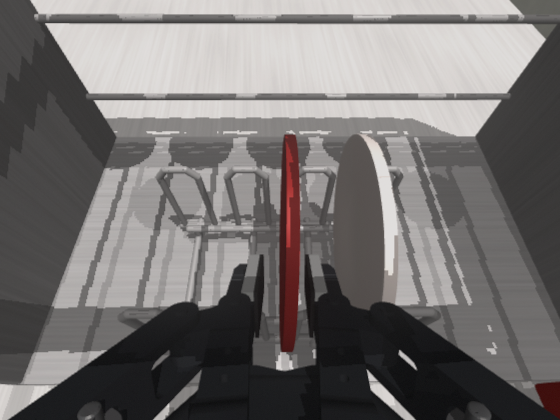

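Emit:
carry_out --increments '[[[0,0,-0.01],[0,0,0],0.75],[[0,0,-0.02],[0,0,0],0.75],[[-0.012,0,-0.025],[0,0,0],0.7],[[-0.022,0,-0.03],[0,0,0],0.6],[[-0.025,0,-0.035],[0,0,0],0.55],[[-0.022,0,-0.038],[0,0,0],0.55],[[-0.015,0,-0.04],[0,0,0],0.55]]'

```text
time: 20.45
tool_pos: [499.2, 41.0, 144.4]
tcp_rot: [179.8, -50.2, 86.7]
ft_force: [0.9, 0.2, 0.4]
finger_gap: 38.3
```

```bash
python3 - <<'E'
from h import *
snap('wrist','w27')
T=drain(44,54,-1,130); jplan(T,clos=.55)
E
```

```text
ok True [-57.4  22.6  71.4  22.9  97.8  63.4]
[[[-0.016, 0.01, -0.022], [-0.019, -0.026, 0.123], 0.55], [[-0.015, 0.012, -0.022], [-0.022, -0.024, 0.124], 0.55], [[-0.015, 0.013, -0.022], [-0.025, -0.022, 0.125], 0.55], [[-0.014, 0.014, -0.022], [-0.027, -0.019, 0.126], 0.55], [[-0.013, 0.015, -0.021], [-0.029, -0.017, 0.127], 0.55], [[-0.012, 0.017, -0.021], [-0.031, -0.014, 0.128], 0.55], [[-0.011, 0.018, -0.021], [-0.032, -0.01, 0.129], 0.55], [[-0.01, 0.019, -0.021], [-0.033, -0.007, 0.129], 0.55], [[-0.008, 0.02, -0.021], [-0.034, -0.004, 0.13], 0.55], [[-0.007, 0.022, -0.021], [-0.034, -0.0, 0.131], 0.55], [[-0.005, 0.023, -0.02], [-0.034, 0.003, 0.132], 0.55], [[-0.003, 0.023, -0.02], [-0.033, 0.007, 0.133], 0.55], [[-0.001, 0.024, -0.02], [-0.032, 0.01, 0.134], 0.55], [[0.001, 0.025, -0.019], [-0.031, 0.013, 0.135], 0.55], [[0.003, 0.025, -0.019], [-0.029, 0.017, 0.136], 0.55]]
15 rows; path [[501.0, 35.0, 147.0], [517.0, -20.0, 151.0], [529.0, -77.0, 157.0], [535.0, -135.0, 163.0], [537.0, -195.0, 170.0], [533.0, -255.0, 178.0], [524.0, -315.0, 187.0], [510.0, -375.0, 197.0]]
```

View pics/w27.png

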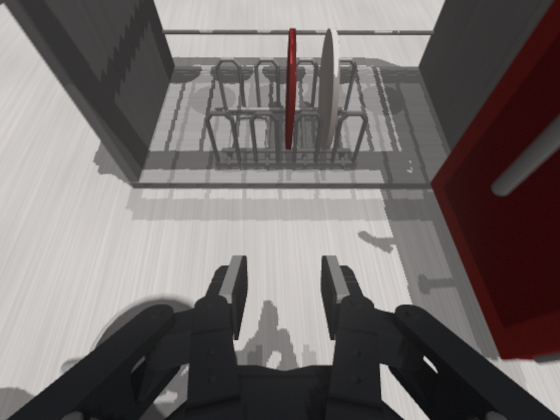

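Emit:
carry_out --increments '[[[-0.016,0.01,-0.024],[-0.019,-0.026,0.123],0.55],[[-0.015,0.012,-0.024],[-0.022,-0.024,0.124],0.55],[[-0.015,0.013,-0.022],[-0.025,-0.022,0.125],0.55],[[-0.014,0.014,-0.022],[-0.027,-0.019,0.126],0.55],[[-0.013,0.015,-0.021],[-0.029,-0.017,0.127],0.55],[[-0.012,0.017,-0.021],[-0.031,-0.014,0.128],0.55],[[-0.011,0.018,-0.021],[-0.032,-0.01,0.129],0.55],[[-0.01,0.019,-0.021],[-0.033,-0.007,0.129],0.55],[[-0.008,0.02,-0.021],[-0.034,-0.004,0.13],0.55],[[-0.007,0.022,-0.021],[-0.034,0,0.131],0.55],[[-0.005,0.023,-0.02],[-0.034,0.003,0.132],0.55],[[-0.003,0.023,-0.02],[-0.033,0.007,0.133],0.55]]'

```text
time: 21.7
tool_pos: [512.1, -339.8, 198.8]
tcp_rot: [-151.3, -6.9, -11.8]
ft_force: [-0.2, -0.5, -0.1]
finger_gap: 38.6
```

```bash
python3 - <<'E'
from h import *
T=drain(44,54,-1,120); jplan(T,clos=.55)
E
```

```text
ok True [-57.1  22.6  72.3  23.   96.8  63.3]
[[[0.002, 0.019, -0.008], [-0.024, 0.012, 0.112], 0.55], [[0.003, 0.019, -0.008], [-0.023, 0.014, 0.112], 0.55], [[0.005, 0.019, -0.008], [-0.022, 0.016, 0.112], 0.55]]
3 rows; path [[512.0, -340.0, 199.0], [507.0, -381.0, 196.0]]
```

Emit:
carry_out --increments '[[[0.002,0.019,-0.008],[-0.024,0.012,0.112],0.55],[[0.003,0.019,-0.008],[-0.023,0.014,0.112],0.55],[[0.005,0.019,-0.008],[-0.022,0.016,0.112],0.55],[[0,0,0],[0,0,0],0.55]]'

```text
time: 22.1
tool_pos: [499.6, -409.9, 198.0]
tcp_rot: [-154.6, -0.0, -31.3]
ft_force: [0.1, 0.6, -0.0]
finger_gap: 38.6
```

```bash
python3 - <<'E'
from h import *
T=drain(44,54,-1,80); check(T);plan([(T[0],T[1],15)])
s=snap('wrist','w28')
u=np.array([-np.sin(LEAN),0,np.cos(LEAN)])
pr=proj(s,[dr.w(np.array([44,0,83])+65*(np.cos(t)*u+np.sin(t)*np.array([0,1,0]))) for t in np.linspace(0,6.28,100)]);print(pr.min(0),pr.max(0))
E
```

```text
err mm [-12.2 -24.2  40.2] tool [-2.2 -7.2 47.9] rotvec [ 0.007 -0.01  -0.021]
[[-0.001, -0.002, 0.012], [0.002, -0.003, -0.005]]
[[-0.001, -0.002, 0.012], [0.002, -0.003, -0.005]]
[[-0.0, -0.002, 0.012], [0.002, -0.003, -0.005]]
[[-0.0, -0.002, 0.012], [0.002, -0.003, -0.005]]
4 rows
[275.09318456 128.19788241] [279.15897241 257.54549129]
```

View pics/w28.png

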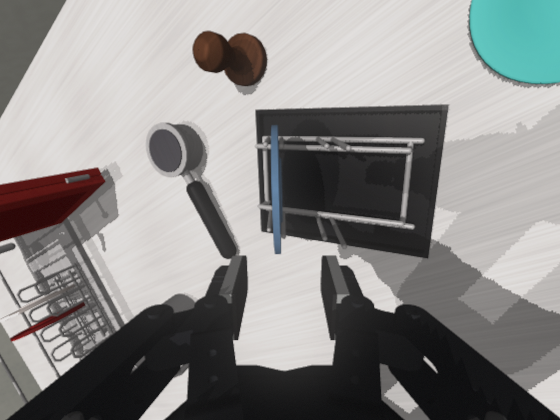

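Emit:
carry_out --increments '[[[0,-0.002,0.016],[0.002,-0.003,-0.005],0.55],[[0,-0.002,0.018],[0.002,-0.003,-0.005],0.55],[[0,-0.002,0.018],[0.002,-0.003,-0.005],0.55],[[0,-0.001,0.014],[0.001,-0.001,-0.005],0.55],[[0,0,0],[0,0,0],0.55]]'

```text
time: 22.65
tool_pos: [519.0, -371.1, 134.7]
tcp_rot: [-153.9, 0.1, -29.2]
ft_force: [-0.9, 0.8, -0.0]
finger_gap: 38.6
```

```bash
python3 - <<'E'
from h import *
T=drain(44,54,-1,0); check(T)
s=snap('wrist','w29')
u=np.array([-np.sin(LEAN),0,np.cos(LEAN)])
pr=proj(s,[dr.w(np.array([44,0,83])+65*(np.cos(t)*u+np.sin(t)*np.array([0,1,0]))) for t in np.linspace(0,6.28,100)]);print(pr.min(0),pr.max(0))
E
```

```text
err mm [-10.1 -15.6  49. ] tool [ 1.3  4.9 52.1] rotvec [-0.006  0.008  0.012]
[289.69289922 128.59202969] [294.27657581 299.86334448]
```

View pics/w29.png

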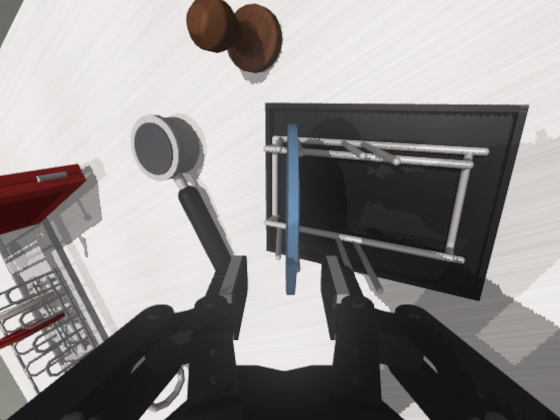

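Emit:
carry_out --increments '[[[0.001,0.002,0.014],[-0.003,0.004,0.006],0.55],[[0.001,0.002,0.014],[-0.003,0.004,0.006],0.55],[[0.001,0.001,0.01],[0,0,0],0.55],[[0,0,0],[0,0,0],0.55]]'

```text
time: 23.1
tool_pos: [528.7, -362.5, 96.9]
tcp_rot: [-154.3, -0.2, -30.1]
ft_force: [-0.4, 0.5, -0.4]
finger_gap: 38.1
```

```bash
python3 - <<'E'
from h import *
T=drain(44,54,-1,0); check(T)
s=snap('wrist','w30')
E
```

```text
err mm [-0.4 -6.9 11.2] tool [-3.2 -0.7 12.8] rotvec [ 0.002 -0.003 -0.   ]
```

View pics/w30.png

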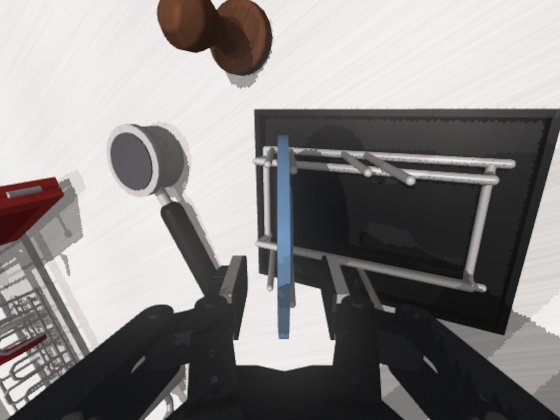

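Emit:
carry_out --increments '[[[-0.001,0,0.011],[0,0,0],0.6],[[0,0,0.004],[0,0,0],0.7],[[0,0,0],[0,0,0],0.8],[[0,0,0],[0,0,0],0.9],[[0,0,0],[0,0,0],1],[[0,0,0],[0,0,0],1]]'

```text
time: 23.75
tool_pos: [532.0, -357.2, 84.6]
tcp_rot: [-154.3, -0.3, -30.1]
ft_force: [-0.4, 0.9, -0.6]
finger_gap: 5.9
```

```bash
python3 - <<'E'
from h import *
T=drain(44,54,-1,0); check(T)
s=snap('wrist','w31')
E
```

```text
err mm [ 2.9 -1.7 -1.1] tool [-3.3 -0.5 -1. ] rotvec [ 0.002 -0.006  0.001]
```

View pics/w31.png

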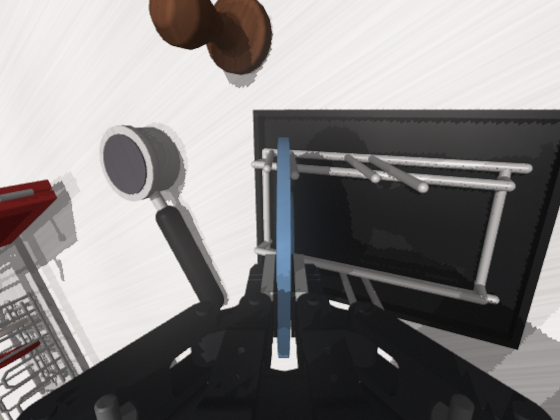

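Gripped, with a gap of 5.9 mm. Next I lift along the saucer plane.

Emit:
carry_out --increments '[[[0,0,-0.008],[0,0,0],1],[[0,0,-0.015],[0,0,0],1],[[0,0,-0.025],[0,0,0],1],[[0,0,-0.035],[0,0,0],1],[[0,0,-0.035],[0,0,0],1],[[0,0,-0.035],[0,0,0],1],[[0,0,-0.03],[0,0,0],1]]'

```text
time: 24.5
tool_pos: [486.6, -427.1, 254.8]
tcp_rot: [-154.4, 0.2, -30.1]
ft_force: [-0.1, -0.7, -2.7]
finger_gap: 6.2
```

```bash
python3 - <<'E'
from h import *
s=snap('wrist','w32'); p,R=pose()
from scipy.optimize import fsolve
m=s['image'].astype(int); mm=(m[...,0]>1.3*m[...,2])&(m[...,0]>50); ys,xs=np.nonzero(mm[:,270:300]); print(ys.min(),ys.max(),len(ys))
t=np.linspace(0,6.28,400)
def f(v):
    c=p+R.apply([v[0],0,v[1]-51]); y=proj(s,c+R.apply(np.c_[65*np.cos(t),0*t,65*np.sin(t)]))[:,1]; return [y.min()-(ys.min()-.5),y.max()-(ys.max()+.5)]
v=fsolve(f,[2,56]);print('cx,rg',v)
jplan(slotc(69.1,40,59.5,2.8,-200,100),clos=1)
E
```

```text
138 357 3134
cx,rg [-1.95606996 61.54276554]
ok True [-34.9  -1.  110.7  41.6  98.9 -35.3]
[[[-0.009, -0.028, 0.019], [0.03, -0.016, -0.136], 1], [[-0.006, -0.028, 0.02], [0.032, -0.013, -0.135], 1], [[-0.004, -0.028, 0.02], [0.033, -0.01, -0.134], 1], [[-0.001, -0.028, 0.021], [0.034, -0.007, -0.133], 1], [[0.001, -0.027, 0.021], [0.034, -0.003, -0.132], 1], [[0.003, -0.026, 0.022], [0.034, 0.0, -0.131], 1], [[0.004, -0.025, 0.022], [0.034, 0.004, -0.13], 1], [[0.006, -0.024, 0.023], [0.034, 0.007, -0.129], 1], [[0.008, -0.023, 0.023], [0.033, 0.01, -0.128], 1], [[0.009, -0.022, 0.023], [0.031, 0.014, -0.127], 1], [[0.01, -0.021, 0.024], [0.03, 0.017, -0.126], 1], [[0.011, -0.02, 0.024], [0.028, 0.02, -0.125], 1], [[0.012, -0.019, 0.024], [0.025, 0.022, -0.123], 1], [[0.013, -0.018, 0.024], [0.023, 0.025, -0.122], 1], [[0.014, -0.017, 0.024], [0.02, 0.027, -0.121], 1]]
15 rows; path [[486.0, -430.0, 260.0], [504.0, -364.0, 250.0], [514.0, -296.0, 240.0], [517.0, -228.0, 230.0], [514.0, -161.0, 221.0], [505.0, -94.0, 212.0], [489.0, -30.0, 202.0], [468.0, 32.0, 193.0]]
```

View pics/w32.png

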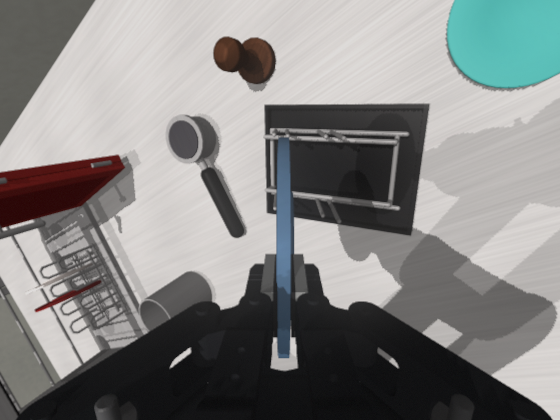

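Emit:
carry_out --increments '[[[-0.009,-0.028,0.019],[0.03,-0.016,-0.136],1],[[-0.006,-0.028,0.02],[0.032,-0.013,-0.135],1],[[-0.004,-0.028,0.02],[0.033,-0.01,-0.134],1],[[-0.001,-0.028,0.021],[0.034,-0.007,-0.133],1],[[0.001,-0.027,0.021],[0.034,-0.003,-0.132],1],[[0.003,-0.026,0.022],[0.034,0,-0.131],1],[[0.004,-0.025,0.022],[0.034,0.004,-0.13],1],[[0.006,-0.024,0.023],[0.034,0.007,-0.129],1],[[0.008,-0.023,0.023],[0.033,0.01,-0.128],1]]'

```text
time: 25.45
tool_pos: [508.6, -133.0, 224.2]
tcp_rot: [-155.9, -32.3, 36.1]
ft_force: [0.1, 0.8, -2.1]
finger_gap: 5.8
```

```bash
python3 - <<'E'
from h import *
jplan(slotc(69.1,40,60,0,-195,80),clos=1)
E
```

```text
ok True [-34.2  -0.  111.7  41.7  97.  -36.2]
[[[0.009, -0.021, 0.028], [0.034, 0.017, -0.121], 1], [[0.01, -0.02, 0.028], [0.032, 0.019, -0.119], 1], [[0.011, -0.019, 0.028], [0.03, 0.022, -0.118], 1], [[0.011, -0.019, 0.028], [0.027, 0.025, -0.116], 1], [[0.012, -0.018, 0.028], [0.025, 0.027, -0.114], 1], [[0.012, -0.018, 0.028], [0.022, 0.028, -0.113], 1]]
6 rows; path [[509.0, -133.0, 224.0], [498.0, -64.0, 206.0], [480.0, 4.0, 188.0], [455.0, 68.0, 171.0]]
```

Emit:
carry_out --increments '[[[0.011,-0.021,0.026],[0.034,0.017,-0.121],1],[[0.012,-0.02,0.026],[0.032,0.019,-0.119],1],[[0.012,-0.019,0.027],[0.03,0.022,-0.118],1],[[0.012,-0.019,0.028],[0.027,0.025,-0.116],1],[[0.012,-0.018,0.028],[0.025,0.027,-0.114],1],[[0.012,-0.018,0.028],[0.022,0.028,-0.113],1],[[0,0,0],[0,0,0],1]]'

```text
time: 26.15
tool_pos: [453.2, 70.4, 179.6]
tcp_rot: [177.5, -49.7, 89.7]
ft_force: [-0.2, -0.1, -3.5]
finger_gap: 5.5
```

```bash
cat >> h.py <<'E'
def centre(s,col):
    from scipy.optimize import fsolve
    p,R=pose(); m=s['image'].astype(int)
    mm=((m[...,0]>1.3*m[...,2])&(m[...,0]>40)) if col=='b' else ((m[...,2]>1.7*m[...,1])&(m[...,2]>50))
    ys,xs=np.nonzero(mm[:,272:296]); t=np.linspace(0,6.28,400)
    def f(v):
        c=p+R.apply([v[0],0,v[1]-51]); y=proj(s,c+R.apply(np.c_[65*np.cos(t),0*t,65*np.sin(t)]))[:,1]; return [y.min()-(ys.min()-.5),y.max()-(ys.max()+.5)]
    v=fsolve(f,[2,56]); c=p+R.apply([v[0],0,v[1]-51]); print('ext',ys.min(),ys.max(),'cx,rg',v,'centre local',cup.l(c))
E
python3 - <<'E'
from h import *
check(slotc(69.1,40,60,0,-195,80))
s=snap('wrist','w33'); centre(s,'b'); cv2.imwrite('pics/w33b.png',cv2.resize(s['image'],(800,600),interpolation=cv2.INTER_CUBIC))
T=slotc(69.1,40,60,0,-150,35);plan([(T[0],T[1],25)])
E
```

```text
err mm [-1.8  2.3  8.4] tool [-7.9  1.7  3.8] rotvec [-0.004  0.005  0.039]
ext 138 357 cx,rg [ 0.43246782 57.23884649] centre local [-237.40918228   69.42344631  176.88772372]
[[-0.004, -0.0, 0.023], [-0.0, 0.002, 0.013]]
[[-0.004, 0.0, 0.023], [-0.0, 0.002, 0.013]]
[[-0.004, 0.0, 0.023], [-0.0, 0.002, 0.013]]
3 rows
```

View pics/w33b.png

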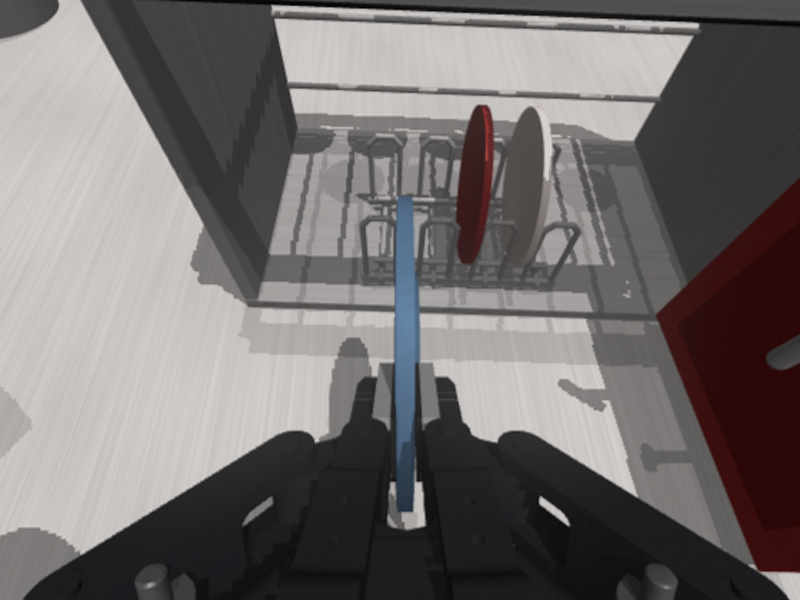

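Emit:
carry_out --increments '[[[-0.004,0,0.024],[0,0.002,0.013],1],[[-0.004,0,0.024],[0,0.002,0.013],1],[[-0.004,0,0.022],[0,0.002,0.013],1],[[0,0,0],[0,0,0],1]]'

```text
time: 26.6
tool_pos: [463.7, 109.1, 128.6]
tcp_rot: [179.6, -49.4, 86.0]
ft_force: [0.5, 0.1, -2.0]
finger_gap: 5.5
```

```bash
python3 - <<'E'
from h import *
check(slotc(69.1,40,59.5,0,-130,28))
s=snap('wrist','w34'); centre(s,'b')
cv2.imwrite('pics/w34b.png',cv2.resize(s['image'][60:330,140:420],None,fx=2.8,fy=2.2,interpolation=cv2.INTER_CUBIC))
E
```

```text
err mm [  4.3 -24.2   9.7] tool [ 8.2 -6.2 24.4] rotvec [ 0.01   0.011 -0.002]
ext 138 357 cx,rg [-0.33594319 56.99069418] centre local [-198.15369825   62.04431649  125.79060521]
```

View pics/w34b.png

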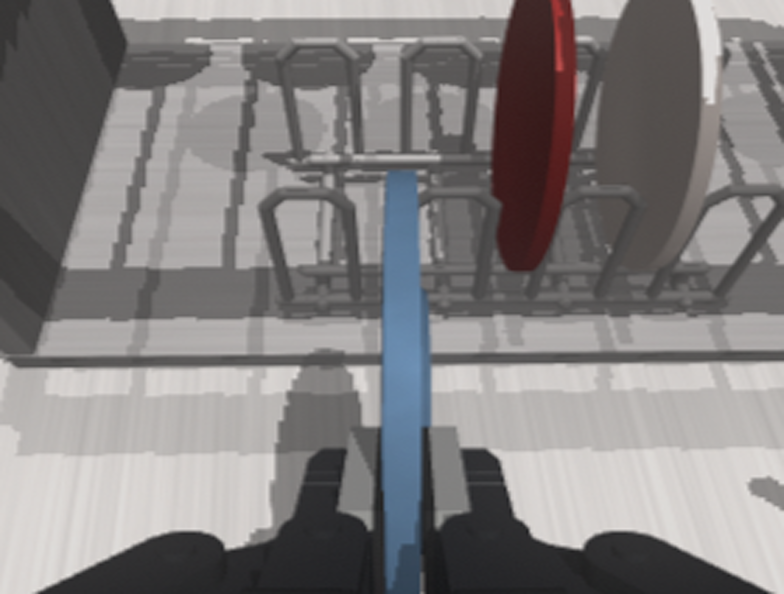

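Emit:
carry_out --increments '[[[0.003,-0.003,0.005],[0.005,0.006,-0.001],1],[[0.003,-0.003,0.006],[0.005,0.005,-0.001],1],[[0,0,0],[0,0,0],1]]'

```text
time: 26.95
tool_pos: [462.2, 118.4, 130.3]
tcp_rot: [179.3, -49.8, 86.6]
ft_force: [-0.0, -0.3, -3.0]
finger_gap: 5.7
```

```bash
python3 - <<'E'
from h import *
check(slotc(69.1,40,57.5,0,-125,27))
s=snap('wrist','w35'); centre(s,'b')
cv2.imwrite('pics/w35b.png',cv2.resize(s['image'][60:330,140:420],None,fx=2.8,fy=2.2,interpolation=cv2.INTER_CUBIC))
T=slotc(69.1,40,57.5,0,-85,27);plan([(T[0],T[1],15)])
E
```

```text
err mm [  2.4 -21.5  13.8] tool [ 3.2 -4.  25.1] rotvec [0.007 0.003 0.004]
ext 137 357 cx,rg [ 0.84320189 55.13286998] centre local [-189.06852474   64.89264741  128.49595538]
[[0.006, -0.001, 0.011], [0.001, 0.001, 0.001]]
[[0.006, -0.001, 0.011], [0.001, 0.001, 0.001]]
[[0.006, -0.001, 0.011], [0.001, 0.001, 0.001]]
[[0.006, -0.001, 0.011], [0.001, 0.001, 0.001]]
[[0.006, -0.001, 0.011], [0.001, 0.001, 0.001]]
5 rows
```

View pics/w35b.png

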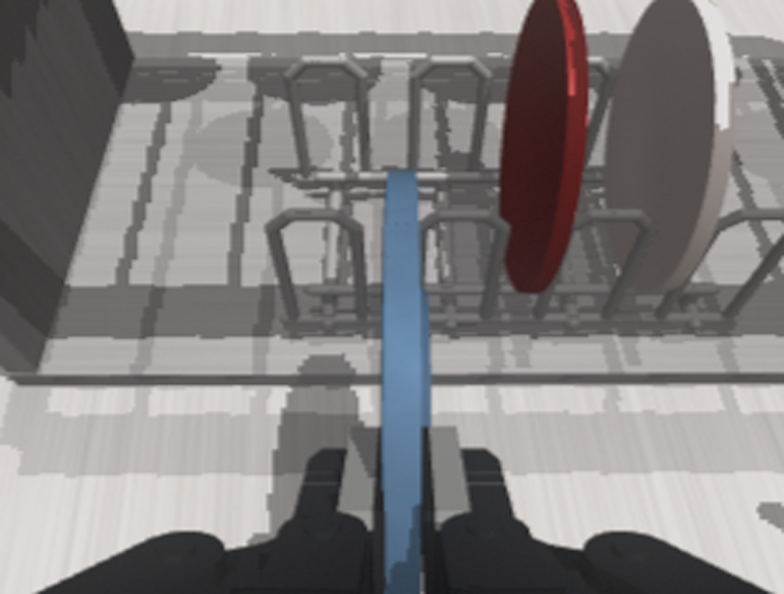

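Emit:
carry_out --increments '[[[0.001,-0.004,0.005],[0.006,0.003,0.003],1],[[0.001,-0.002,0.004],[0.003,0,0.001],1],[[0,0,0],[0,0,0],1]]'

```text
time: 27.3
tool_pos: [457.2, 126.6, 126.5]
tcp_rot: [-180.0, -50.0, 86.3]
ft_force: [-0.2, -0.4, -1.9]
finger_gap: 5.8
```

```bash
python3 - <<'E'
from h import *
check(slotc(69.1,40,57.5,0,-125,27))
s=snap('wrist','w36'); centre(s,'b')
cv2.imwrite('pics/w36b.png',cv2.resize(s['image'][60:330,140:420],None,fx=2.8,fy=2.2,interpolation=cv2.INTER_CUBIC))
T=slotc(69.1,40,57.5,0,-85,27);plan([(T[0],T[1],15)])
E
```

```text
err mm [ -2.6 -13.3   9.9] tool [ 1.   1.7 16.7] rotvec [-0.001  0.001  0.001]
ext 138 357 cx,rg [ 0.18707542 55.58756014] centre local [-181.12441711   70.66492857  123.78327472]
[[0.007, 0.0, 0.012], [-0.0, 0.0, 0.0]]
[[0.007, 0.0, 0.012], [-0.0, 0.0, 0.0]]
[[0.007, 0.0, 0.012], [-0.0, 0.0, 0.0]]
[[0.007, 0.0, 0.012], [-0.0, 0.0, 0.0]]
4 rows
```

View pics/w36b.png

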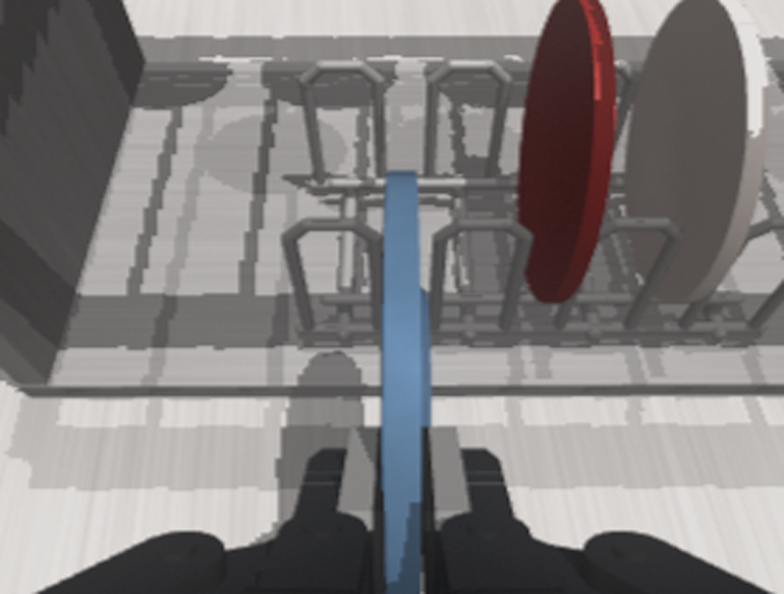

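Emit:
carry_out --increments '[[[0.004,0.002,0.012],[0,0,0],1],[[0.005,0.001,0.012],[0,0,0],1],[[0.005,0,0.006],[0,0,0],1],[[0,0,0],[0,0,0],1]]'

```text
time: 27.75
tool_pos: [462.7, 161.1, 117.1]
tcp_rot: [-180.0, -50.0, 86.3]
ft_force: [-0.5, -0.0, -1.6]
finger_gap: 6.0
```

```bash
python3 - <<'E'
from h import *
check(slotc(69.1,40,57,0,-85,27))
s=snap('wrist','w37'); centre(s,'b')
cv2.imwrite('pics/w37b.png',cv2.resize(s['image'][60:330,140:420],None,fx=2.8,fy=2.2,interpolation=cv2.INTER_CUBIC))
T=slotc(69.1,40,57,0,0,26);plan([(T[0],T[1],15)])
U=lambda a,b:(140+(a+.5)/2.8-.5,60+(b+.5)/2.2-.5)
E
```

```text
err mm [  0.2 -19.1   0.9] tool [11.6 -1.5 15.1] rotvec [-0.001  0.     0.001]
ext 138 357 cx,rg [ 0.41011942 55.69245752] centre local [-146.3140663    67.60867412  114.35820595]
[[0.009, -0.0, 0.012], [-0.0, 0.0, 0.0]]
[[0.009, -0.0, 0.012], [-0.0, 0.0, 0.0]]
[[0.009, -0.0, 0.012], [-0.0, 0.0, 0.0]]
[[0.009, -0.0, 0.012], [-0.0, 0.0, 0.0]]
[[0.009, -0.0, 0.012], [-0.0, 0.0, 0.0]]
[[0.009, -0.0, 0.012], [-0.0, 0.0, 0.0]]
[[0.009, -0.0, 0.012], [-0.0, 0.0, 0.0]]
7 rows
```

View pics/w37b.png

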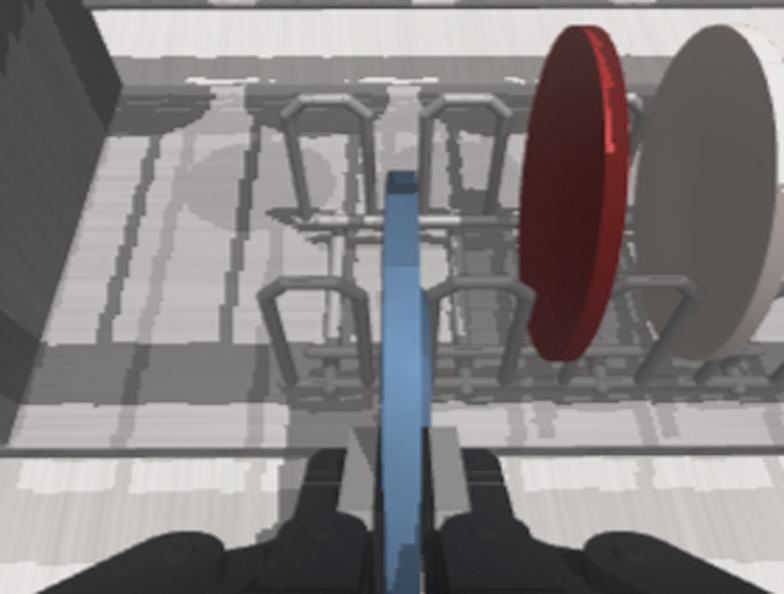

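Emit:
carry_out --increments '[[[0.009,-0.001,0.012],[0,0,0],1],[[0.009,-0.0005,0.012],[0,0,0],1],[[0.008,0,0.01],[0,0,0],1],[[0.008,0,0.01],[0,0,0],1],[[0,0,0],[0,0,0],1]]'

```text
time: 28.3
tool_pos: [465.3, 218.3, 115.0]
tcp_rot: [179.9, -49.9, 86.3]
ft_force: [-0.6, -0.8, -2.3]
finger_gap: 5.7
```

```bash
python3 - <<'E'
from h import *
check(slotc(69.1,40,57,0,0,26))
s=snap('wrist','w38'); centre(s,'b')
cv2.imwrite('pics/w38b.png',cv2.resize(s['image'][60:330,140:420],None,fx=2.8,fy=2.2,interpolation=cv2.INTER_CUBIC))
T=slotc(69.1,40,57,0,0,26);plan([(T[0],T[1],15)])
E
```

```text
err mm [ -2.8 -46.7  -0.2] tool [30.3 -0.3 35.6] rotvec [-0.     0.001  0.001]
ext 138 357 cx,rg [ 0.52848429 55.82150728] centre local [-89.09928314  68.69061231 112.25866639]
[[0.008, -0.0, 0.009], [-0.0, 0.0, 0.0]]
[[0.008, -0.0, 0.009], [-0.0, 0.0, 0.0]]
[[0.008, -0.0, 0.009], [-0.0, 0.0, 0.0]]
[[0.008, -0.0, 0.009], [-0.0, 0.0, 0.0]]
4 rows
```

View pics/w38b.png

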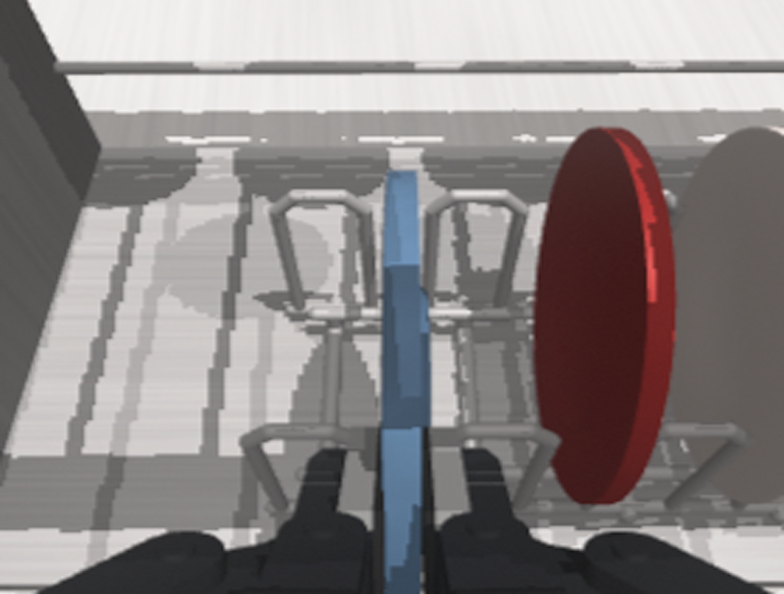

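Emit:
carry_out --increments '[[[0.008,0,0.01],[0,0,0],1],[[0.008,0,0.01],[0,0,0],1],[[0.007,0,0.008],[0,0,0],1],[[0,0,0],[0,0,0],1]]'

```text
time: 28.75
tool_pos: [468.3, 256.1, 114.6]
tcp_rot: [179.9, -49.9, 86.3]
ft_force: [0.5, -0.6, -3.0]
finger_gap: 5.9
```

```bash
python3 - <<'E'
from h import *
check(slotc(69.1,40,57,0,0,26));T=slotc(69.1,40,57,0,0,3);plan([(T[0],T[1],8)])
E
```

```text
err mm [ 0.2 -8.9 -0.7] tool [ 6.2 -0.8  6.4] rotvec [0.    0.002 0.001]
[[-0.003, -0.0, 0.005], [0.0, 0.0, 0.0]]
[[-0.003, -0.0, 0.005], [0.0, 0.0, 0.0]]
[[-0.003, -0.0, 0.005], [0.0, 0.0, 0.0]]
[[-0.003, -0.0, 0.005], [0.0, 0.0, 0.0]]
4 rows
```

Emit:
carry_out --increments '[[[0.003,0,0.005],[0,0.001,0],1],[[-0.003,-0.0005,0.006],[0,0,0],1],[[-0.004,0,0.005],[0,0,0],1],[[-0.004,0,0.004],[0,0,0],1],[[0,0,0],[0,0,0],1]]'

```text
time: 29.25
tool_pos: [468.2, 267.0, 93.4]
tcp_rot: [179.9, -49.9, 86.3]
ft_force: [0.2, 0.9, -2.4]
finger_gap: 5.9
```

```bash
python3 - <<'E'
from h import *
check(slotc(69.1,40,57,0,0,0))
s=snap('wrist','w39')
E
```

```text
err mm [0.  2.  4.1] tool [-4.5  0.1  1.1] rotvec [-0.     0.002  0.001]
```

View pics/w39.png

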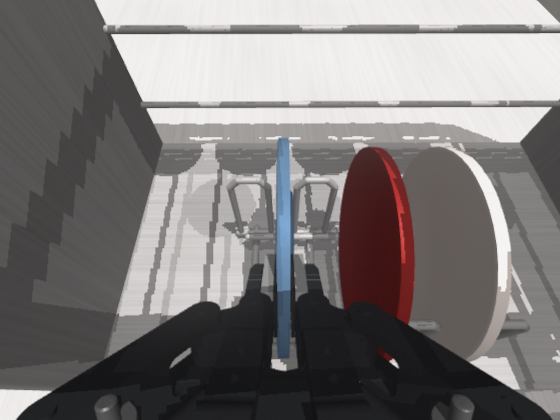

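Emit:
carry_out --increments '[[[-0.0015,0,0],[0,0,0],1],[[-0.0015,0,0.0004],[0,0,0],1],[[0,0,0],[0,0,0],1]]'

```text
time: 29.6
tool_pos: [468.6, 264.8, 91.2]
tcp_rot: [179.9, -49.9, 86.3]
ft_force: [0.6, 0.6, -2.9]
finger_gap: 5.5
```

Emit:
carry_out --increments '[[[-0.001,0,0.0006],[0,0,0],1],[[-0.0005,0,0.0004],[0,0,0],1],[[0,0,0],[0,0,0],1]]'

```text
time: 29.9
tool_pos: [469.0, 264.3, 89.6]
tcp_rot: [179.8, -49.9, 86.3]
ft_force: [0.6, 0.6, -2.2]
finger_gap: 5.8
```

Emit:
carry_out --increments '[[[-0.001,-0.0003,0.0008],[0,0,0],1],[[-0.0005,-0.0003,0.0004],[0,0,0],1],[[0,0,0],[0,0,0],1]]'

```text
time: 30.2
tool_pos: [468.6, 264.4, 87.8]
tcp_rot: [179.8, -49.9, 86.4]
ft_force: [0.4, 0.3, -1.9]
finger_gap: 5.8
```

Emit:
carry_out --increments '[[[-0.001,0,0.0008],[0,0,0],1],[[-0.0005,0,0.0004],[0,0,0],1],[[0,0,0],[0,0,0],1]]'

```text
time: 30.5
tool_pos: [469.1, 264.8, 87.4]
tcp_rot: [179.7, -50.0, 86.5]
ft_force: [-0.3, -0.6, -0.5]
finger_gap: 5.7
```

Contact is starting. A touch more, then release gently.

Emit:
carry_out --increments '[[[-0.001,0,0.0008],[0,0,0],1],[[-0.0005,0,0.0004],[0,0,0],1],[[0,0,0],[0,0,0],1]]'

```text
time: 30.8
tool_pos: [469.4, 264.9, 87.2]
tcp_rot: [179.6, -50.2, 86.6]
ft_force: [-1.6, -1.5, 0.7]
finger_gap: 5.9
```

```bash
python3 - <<'E'
from h import *
check(slotc(69.1,40,57,0,0,0))
E
```

```text
err mm [ 1.3 -0.1 -2. ] tool [ 1.6 -1.3 -1.3] rotvec [ 0.002 -0.003  0.005]
```

Emit:
carry_out --increments '[[[0,-0.001,0],[0,0,0],0.95],[[0,0,0],[0,0,0],0.9],[[0,0,0],[0,0,0],0.84],[[0,0,0],[0,0,0],0.76]]'

```text
time: 31.2
tool_pos: [469.0, 264.8, 86.8]
tcp_rot: [179.5, -50.1, 86.6]
ft_force: [-0.4, 0.7, -1.1]
finger_gap: 20.5
```

```bash
python3 - <<'E'
from h import *
s=snap('wrist','w40')
E
```

```text
(no output)
```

View pics/w40.png

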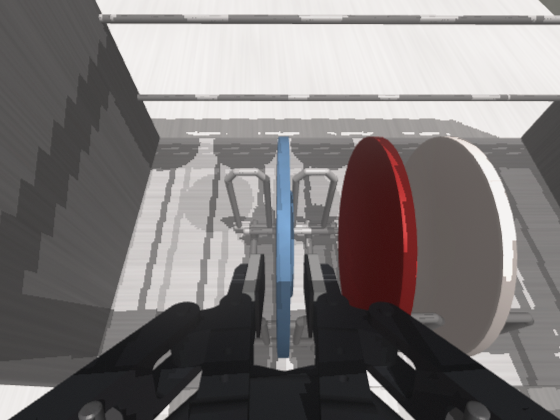

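Emit:
carry_out --increments '[[[0,0,-0.01],[0,0,0],0.76],[[0,0,-0.02],[0,0,0],0.76],[[-0.012,0,-0.025],[0,0,0],0.72],[[-0.022,0,-0.03],[0,0,0],0.65],[[-0.022,0.003,-0.035],[0,0,0],0.6],[[-0.018,0.005,-0.038],[0,0,0],0.55],[[0,0.01,-0.04],[0,0,0],0.55],[[0,0.01,-0.04],[0,0,0],0.55],[[0,0,-0.04],[0,0,0],0.55],[[0,0,0],[0,0,0],0.55]]'

```text
time: 32.25
tool_pos: [476.4, -11.1, 215.9]
tcp_rot: [179.7, -49.9, 86.5]
ft_force: [0.9, -0.6, 0.1]
finger_gap: 38.6
```

```bash
python3 - <<'E'
from h import *
print(r.sense()['tool_pos'])
s=snap('wrist','w41');s=snap('side','s6');s=snap('scene','c6')
cv2.imwrite('pics/s6c.png',cv2.resize(load('s6')['image'][60:340,150:380],None,fx=2.1,fy=2.1,interpolation=cv2.INTER_CUBIC))
E
```

```text
[476.41483509 -11.10330753 215.89240198]
```

View pics/w41.png

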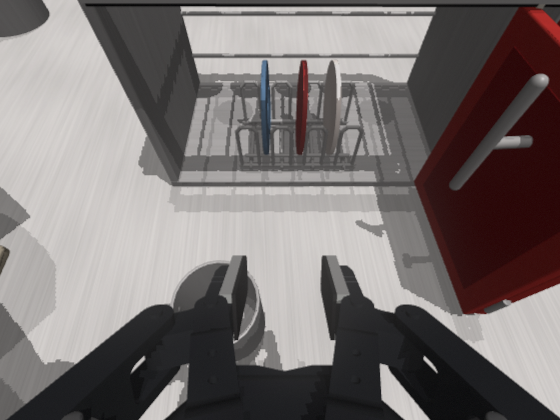

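View pics/s6c.png

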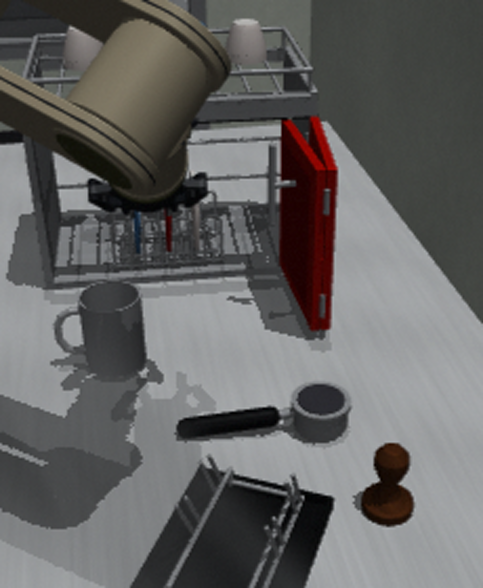

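```bash
python3 - <<'E'
from h import *
for n in ('w41','s6'):
    s=load(n)
    for a in (1.3,1.4,1.45,1.5):
        h=hand(a); print(n,a,proj(s,[cup.w([h[0],h[1],259]),cup.w([h[0],h[1],146])]).round(0).tolist(), proj(s,[cup.w([-120-200*np.sin(a),-200+200*np.cos(a),16])]).round(0).tolist())
a=load('side0')['image'].astype(int);b=load('s6')['image'].astype(int)
for nm,(x0,y0,x1,y1) in dict(pitcher=(172,190,222,242),porta=(232,238,320,272),tamper=(318,266,352,312),cups=(255,66,280,92)).items():
    print(nm,np.abs(a-b)[y0:y1,x0:x1].mean().round(2))
E
```

```text
w41 1.3 [[459.0, 92.0], [402.0, 191.0]] [[442.0, 311.0]]
w41 1.4 [[500.0, 89.0], [430.0, 189.0]] [[459.0, 315.0]]
w41 1.45 [[521.0, 88.0], [444.0, 187.0]] [[468.0, 316.0]]
w41 1.5 [[542.0, 86.0], [459.0, 186.0]] [[476.0, 317.0]]
s6 1.3 [[260.0, 131.0], [261.0, 167.0]] [[290.0, 217.0]]
s6 1.4 [[270.0, 131.0], [270.0, 166.0]] [[296.0, 218.0]]
s6 1.45 [[275.0, 130.0], [275.0, 166.0]] [[300.0, 218.0]]
s6 1.5 [[280.0, 130.0], [280.0, 165.0]] [[303.0, 218.0]]
pitcher 15.44
porta 4.39
tamper 1.0
cups 2.53
```

Emit:
carry_out --increments '[[[0.02,0.02,-0.04],[0,0,0],0.55],[[0.02,0.02,-0.04],[0,0,0],0.55],[[0.02,0.02,-0.04],[0,0,0],0.55],[[0.02,0,-0.04],[0,0,0],0.55],[[0,0,0],[0,0,0],0.55],[[0,0,0],[0,0,0],0.55]]'

```text
time: 33.0
tool_pos: [526.3, -73.1, 367.9]
tcp_rot: [-177.5, -51.1, 85.0]
ft_force: [-0.5, 0.3, -1.2]
finger_gap: 38.2
```

```bash
python3 - <<'E'
from h import *
s=snap('side','s7'); snap('wrist','w42')
a=load('side0')['image'][180:320,165:360];b=s['image'][180:320,165:360]
cv2.imwrite('pics/cmp.png',cv2.resize(np.vstack([a,b]),None,fx=2.1,fy=2.1))
cv2.imwrite('pics/s7c.png',cv2.resize(s['image'][110:215,155:315],None,fx=5,fy=5,interpolation=cv2.INTER_CUBIC))
E
```

```text
(no output)
```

View pics/cmp.png

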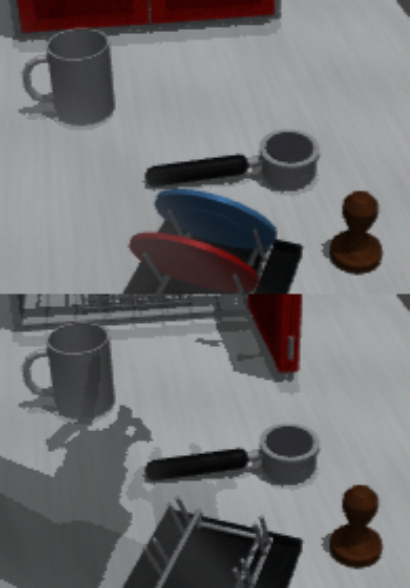

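View pics/s7c.png

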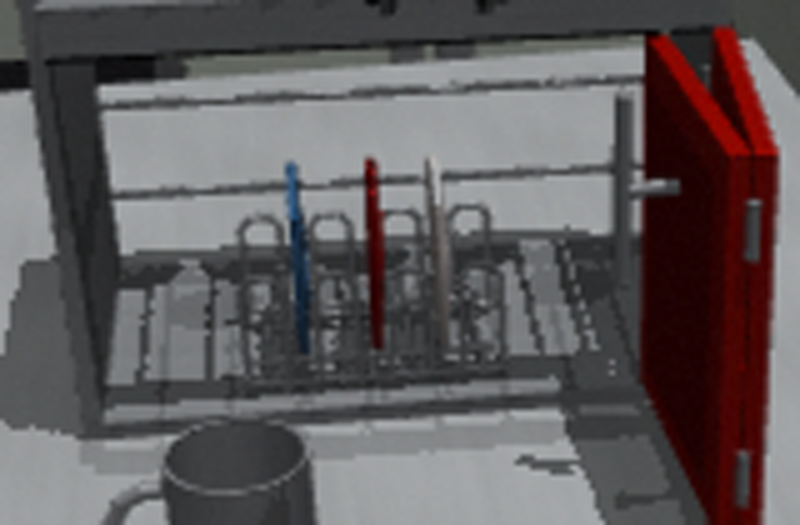

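View pics/w42.png

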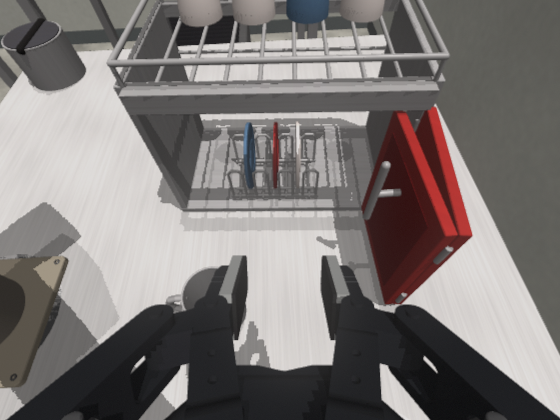

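The pictures show all three saucers standing one to a slot. Blue is at s7c (297,255), red at (375,255) and white at (436,255). The door is folded, and the pitcher, portafilter and tamper are where they started. The arm is clear of everything, so I'm handing in.

```bash
python3 - <<'E'
from h import *
print(r.sense()['time'],r.sense()['qd'].round(2)); print(r.hand_in())
E
```

```text
33.1 [-0.09  0.22  0.92 -0.18  0.04 -0.04]
the job is handed in; nothing more can be done
None
```

I folded the red bifold door open, then stood the red saucer in the middle slot and the blue saucer in the slot beside it. I handed the job in at 33.1 s of the 72 s allowed; the hand-in gives no verdict.

**Last checks:**
- **Door:** the handle position in the final pictures fits a fold angle of about 1.49 to 1.50 rad. At the stop the handle pushed back with about 37 N.
- **Saucers:** red, blue and white each stand in their own slot between the tines, and the white one looks unmoved. At set-down the vertical wrist force rose by about 3 to 4 N for each saucer.
- **Bench items:** the pitcher, portafilter and tamper look unmoved in the side-view comparison. The pixel difference over the pitcher was high (15.4), but I put that down to the arm's shadow, because its outline had not shifted.
- **Arm:** it was clear of everything at hand-in.

**Problems along the way:**
- **Fingertip offset:** the real fingertips sit about 30 mm behind the reported tool point. Because of this I held only the top end of the handle bar, which slipped towards the edge of the pads. I re-seated the fingers around the bar to finish opening the door.
- **Missed grasp:** the same offset made my first close on the red saucer miss. The saucer was not visibly disturbed. I corrected by 32 mm for the rest of the job.

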